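# Find the key to the spice cupboard and open it

## Task

The spice cupboard is locked and only one of the three keys in the rack turns its lock: try them until one turns it all the way round, so that the bar swings clear of the drop pins, and leave that key in the lock. Then draw every drop pin up out of its sleeve and swing the door wide open (past 60 degrees). Put all the pins and the two keys that are not in the lock together in the tray; never turn the lock without a key in it, and leave the other kitchen things standing where they are.

Things in the scene. Friction and masses are not known exactly. Their poses are not given: they have to be found in the camera images.
- cupboard: fixed spice cupboard, 240 mm wide (y), top 150 mm high, x -82 to 80 mm. Origin: centre of underside; front with door faces its -x; z up. Sleeve block on its front edge (x -72 to -46, y -120 to 58, 156 mm high) has 3 upright through sleeves 11.6 mm square, 24 mm deep; pins in them block the door. Lock barrel, 50 mm square, 186 mm high, at the front +y corner; a 178 mm high case behind it.
- keyhole (a point): fixed, axes as the cupboard's: centre of the slot (7.5 mm along x, 37 mm along y) in the barrel's top, 186 mm high. A key goes straight down, its x along the cupboard's x (or reversed), till its collar rests here. Which key fits varies and cannot be seen. The right one turns counter-clockwise with 0.08 rad of play; a wrong one enters fully but stops at 0.1 to 0.25 rad. Keys come out only at 0.
- lock (a joint): turn of the lock and its locking bar, rad: 0 locked, 1.35 fully unlocked, positive counter-clockwise from above. It stays where left (friction 0.05 N m), so turn a wrong key back to just past 0 before drawing it, or the play leaves the slot askew for the next. Locked, the bar covers the pin heads; unlocked, it lies back over the cupboard's top.
- bar_end (a point): free end of the locking bar, a flat steel bar 14 mm wide, 5 mm thick, widened to 35 mm by a paddle over the last 71 mm, underside 187 mm high, reaching 156 mm from the keyhole's centre: at lock 0 along the cupboard's -y over all pins, 3 mm above their heads.
- sleeve_a (a point): centre of the mouth of sleeve a in the cupboard's sleeve block, 156 mm above the counter; sleeves lie 42 mm apart (a nearest the lock, 56 mm from the keyhole)
- sleeve_b (a point): centre of the mouth of sleeve b in the cupboard's sleeve block, 156 mm above the counter; sleeves lie 42 mm apart (a nearest the lock, 56 mm from the keyhole)
- sleeve_c (a point): centre of the mouth of sleeve c in the cupboard's sleeve block, 156 mm above the counter; sleeves lie 42 mm apart (a nearest the lock, 56 mm from the keyhole)
- door (a joint): opening of the cupboard door, rad: 0 shut, up to 1.5; stays where it is left (friction 0.06 N m, damping 0.08 N m s).
- handle (a point): moves with the door: grip point, 130 mm high, on its upright round handle bar, 12 mm thick, 90 to 145 mm high, free on top, to be pinched from above. The bar stands 55 mm off the door on a 10 mm stem, 95 mm high; the door is 165 mm wide and 18 to 128 mm high. Axes as the door's (the cupboard's when shut).
- hinge (a point): fixed, axes as the cupboard's: point on the door's upright hinge axis, 130 mm high. The door opens clockwise seen from above, the handle first moving to the cupboard's -x; handle 159 mm from the hinge axis.
- rack: fixed wooden key rack 52 x 150 x 58 mm (x, y, z). Origin: centre of its underside. Three slots in its top, 44 mm apart along its y, 7.5 mm (x) by 35 mm (y), hold a key each.
- key_a: steel key. Origin: centre of its round collar's underside (collar 28 mm wide, 4 mm thick), z up. Bow above: 8 mm thick (x), 26 mm wide (y), z 4 to 32 mm; grip here. Below: neck 5.4 mm round to z -9; blade 5 x 32 mm (x, y) to -47; tip 3.5 x 26 mm to -51. Keys differ only in a 10 mm cut in the blade's edges (left 8 mm wide), at different heights; half a turn is the same; 150 g.
- key_b: steel key. Origin: centre of its round collar's underside (collar 28 mm wide, 4 mm thick), z up. Bow above: 8 mm thick (x), 26 mm wide (y), z 4 to 32 mm; grip here. Below: neck 5.4 mm round to z -9; blade 5 x 32 mm (x, y) to -47; tip 3.5 x 26 mm to -51. Keys differ only in a 10 mm cut in the blade's edges (left 8 mm wide), at different heights; half a turn is the same; 150 g.
- key_c: steel key. Origin: centre of its round collar's underside (collar 28 mm wide, 4 mm thick), z up. Bow above: 8 mm thick (x), 26 mm wide (y), z 4 to 32 mm; grip here. Below: neck 5.4 mm round to z -9; blade 5 x 32 mm (x, y) to -47; tip 3.5 x 26 mm to -51. Keys differ only in a 10 mm cut in the blade's edges (left 8 mm wide), at different heights; half a turn is the same; 150 g.
- pin_a: steel drop pin, may be absent. Origin: centre of the underside of its head, z up. Head: cylinder 16 mm across, 28 mm tall (grip here); shaft 10 mm across, 48 mm long below the origin. It stands in sleeve_a, its head resting on the sleeve block. 70 g.
- pin_b: steel drop pin, may be absent. Origin: centre of the underside of its head, z up. Head: cylinder 16 mm across, 28 mm tall (grip here); shaft 10 mm across, 48 mm long below the origin. It stands in sleeve_b, its head resting on the sleeve block. 70 g.
- pin_c: steel drop pin, may be absent. Origin: centre of the underside of its head, z up. Head: cylinder 16 mm across, 28 mm tall (grip here); shaft 10 mm across, 48 mm long below the origin. It stands in sleeve_c, its head resting on the sleeve block. 70 g.
- tray: loose open aluminium tray, 180 x 240 mm (x, y), 30 mm high, 4 mm walls, 5 mm floor at most. Origin: centre of its underside. 0.6 kg.
- jar: bystander: amber glass jar with screw lid, 66 mm across, 100 mm tall; origin: centre of its underside
- ramekin: bystander: white ceramic ramekin, 84 mm across, 42 mm tall; origin: centre of its underside
- scoop: bystander: yellow plastic scoop, 150 mm long, 30 mm tall, lying; origin: centre of its underside
- funnel: bystander: steel funnel standing on its wide mouth, 90 mm across, 90 mm tall; origin: centre of its underside
- mug: bystander: blue mug, 76 mm across, 85 mm tall; origin: centre of its underside
- tin: bystander: round food tin, 72 mm across, 80 mm tall; origin: centre of its underside
Things that resemble listed ones, but are neither listed nor needed, are in the scene too. Leave any pink or yellow look-alike of the key_c alone. What is shaped like the key_a but purple is not meant.

How it is judged:
By the outcome, as a careful person would: the job done as asked, in the order asked, and still so for the second after the job is handed in, with the robot touching nothing.
Of pin_a, pin_b, pin_c only 2 to 3 are there at a start; the rules pass over those that are not, and their reading is None.
At some moment in a run one of tray may be knocked a few centimetres aside while the robot is not near it.
It also fails if it takes over 210 s, if anything falls off the work surface, if the arm or the gripper's body presses on something with over 40 N, if the wrist force passes 120 N, or if a joint passes its speed limit or range.

## Robot

A 6-joint arm with a two-finger parallel gripper is mounted at the origin on the work surface. World frame = base frame: x ahead of the robot, y to its left, z up, the work surface at z = 0. Lengths are in m, angles in rad, forces in N, time in s.
With the tool pointing down it reaches from about 0.275 to 0.725 m from the base axis. Payload 5.6 kg.
Tool frame: the origin (TCP) lies at the very end of the fingers, on their centre line; the grasp point (between the pads) lies behind it (robot.tcp_to_grasp is the z of the grasp point in the tool frame, in m); z points along the fingers, y is the line along which they close (so a half turn about z gives the same grasp; the last joint's range is limited). The gripper opens to 85 mm and grips with 20 to 120 N. Pads are 22 mm wide; open, the fingers measure 114 mm over their backs; the gripper's body (76 mm by 85 mm) begins 54 mm behind the grasp point. The pads swing forward as they close: fully open they stand 13 mm farther back than shut.
Start: joints at [-0.915, 0.255, 0.108, 0, -1.424, -0.285], TCP at [0.199, -0.513, 0.231] pointing down, gripper open.
Joint ranges: [-2.95, 2.95], [-1.21, 1.97], [-1.09, 1.5], [-2.87, 1.71], [-2.94, -0.07], [-3.05, 3.05]. Speed limits (rad/s): [2.57, 2.57, 3.14, 3.14, 3.14, 3.14].

## Interface

Orientations are given as a rotation vector (axis times angle).
In Python, from station import status, optics, robot gives the robot as it stands.
- The arm moves only by the tool apply_moves, never from a script. Its arguments are lists of equal length, an entry for each row: "translation": the shift along the world's x, y, z in m, a list of three; "spin": the turn about the world's z in rad; "claw": the opening, from -1 (shut) to 1 (fully open). A call has 1 to 12 rows; each row shifts and turns the commanded pose from where the row before left it; what a row does not reach is not made up. A row lasts 1/8 s, in which the tool goes at most 62.5 mm and 10.7 degrees, less where a joint would pass 70% of its speed; a pose out of reach is approached as far as the arm can. A call with a gripper value outside its range is refused whole. The fingers move at their own pace and stop on an object; "newtons" is the grip in N (left out, the last holds). Time passes only in rows, so rows that do not move let the fingers close. It gives the time, the measured TCP pose, the force, the opening and the grip force at its end, in the units of the state.
- status.get_state(): the state, without advancing time (a new reading comes with each control period).
- optics.capture(name): name is "side" or "top"; returns the picture (384x512x3 uint8, blue, green, red); there is no depth.
- optics.camera_info(name): a dict with "intrinsics" (3x3 intrinsics, pixels), "dist" ([k1, k2, p1, p2, k3] as OpenCV has them; the pictures are not rectified), "pose" (4x4, takes a point from camera to world coordinates). Camera axes: x right, y down, z forward; pixel columns grow to the right and rows downward; lengths in m; the calibration is good to about 2 mm. A picture is of the moment at which its call begins. camera_info takes no time and is no camera call.
- robot.hand_in(): hands the job in; it is judged then, once.
The state is a dict: "time": time; "joint_pos": joint angles; "joint_velocities": joint speeds; "tau": joint torques, N m; "tool_pos": TCP position; "tcp_rot": TCP orientation; "wrist_force": force on the tool from outside, world axes, zero at the start; "wrist_torque": the same for the moment, N m; "opening": finger opening in m; "gripper_force": force on a finger pad.
Only numpy, scipy, OpenCV 4.12 (cv2) and the standard library are available. Lean on these libraries where they do the work, as an engineer would, in place of code of your own. Each camera call takes 0.05 s, during which the arm holds its last target. There are 200 camera calls.

## Working session

There is one attempt and no reset: what is moved stays moved. The work goes in short steps, Python scripts to look and compute and a tool call to move; the robot and the scene stay as the last step left them, time stands still between calls to the robot, and variables do not carry over. Pictures are saved under pics/ and viewed, at most 14 in all, crops included, and the job is handed in when it is done.

Besides the shell and the picture viewer there is one more tool, called after ">>>" in YAML: its name, and indented under it one key for each argument. apply_moves: Moves the arm, as the interface text tells. Its arguments: {"type":"object","properties":{"translation":{"type":"array"},"spin":{"type":"array"},"claw":{"type":"array"},"newtons":{"type":"number"}},"required":["translation","spin","claw"]}

```bash
mkdir -p pics; ls; python3 - <<'E'
from station import status, optics, robot
import cv2
print(robot.tcp_to_grasp, status.get_state())
for n in("top","side"):
    cv2.imwrite(f"pics/{n}0.png",cv2.resize(optics.capture(n),(800,600),interpolation=cv2.INTER_CUBIC)); i=optics.camera_info(n); print(n,i)
E
```

```text
pics
-0.0187 {'time': 0.0, 'joint_pos': array([-9.15376005e-01,  2.55758531e-01,  1.06996297e-01, -4.51561322e-04,
       -1.42387461e+00, -2.84606835e-01]), 'joint_velocities': array([-7.98337532e-04,  2.83464845e-04, -5.26312024e-04,  1.06787870e-03,
        5.23032543e-04,  2.96641814e-06]), 'tau': array([ 1.87335776e-03, -3.86636353e+01,  2.37941676e+01,  5.36543280e+00,
       -6.30826529e-03, -7.61567389e-05]), 'tool_pos': array([ 0.19918147, -0.51214356,  0.23038997]), 'tcp_rot': array([ 5.78957865e-01, -3.08734004e+00, -2.89492085e-03]), 'wrist_force': array([-0.72126789,  0.05330096, -0.79192386]), 'wrist_torque': array([-0.01575531, -0.00724868,  0.00696848]), 'gripper_force': 0.0, 'opening': 0.08541604054339716}
top {'intrinsics': array([[469.1143289 ,   0.        , 262.10447103],
       [  0.        , 469.1143289 , 197.63368729],
       [  0.        ,   0.        ,   1.        ]]), 'dist': array([-0.07073909,  0.        ,  0.        ,  0.        ,  0.        ]), 'pose': array([[ 0.01776219, -0.98283277,  0.18364162,  0.2912859 ],
       [-0.9997898 , -0.01557793,  0.01333009, -0.07891161],
       [-0.01024049, -0.18383979, -0.98290288,  1.44779923],
       [ 0.        ,  0.        ,  0.        ,  1.        ]])}
side {'intrinsics': array([[463.37279045,   0.        , 261.20327817],
       [  0.        , 463.37279045, 186.49643175],
       [  0.        ,   0.        ,   1.        ]]), 'dist': array([0.00503051, 0.        , 0.        , 0.        , 0.        ]), 'pose': array([[ 0.94323117, -0.2417663 ,  0.22773672,  0.2387647 ],
       [-0.33167513, -0.72177997,  0.60747451, -0.82855721],
       [ 0.01750894, -0.6485235 , -0.76099324,  1.06907604],
       [ 0.        ,  0.        ,  0.        ,  1.        ]])}
```

View pics/top0.png

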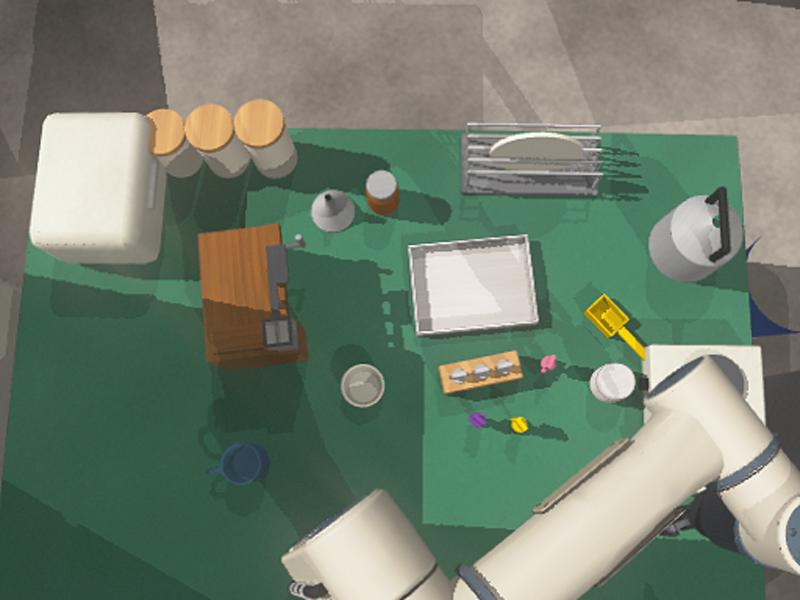

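View pics/side0.png

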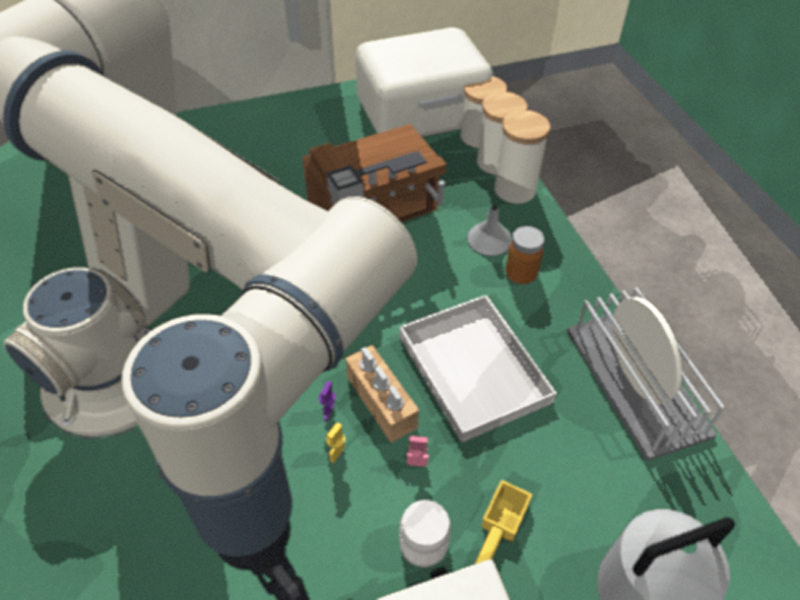

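The top view shows the cupboard at (250,295) with its front to the right (world -y). The lock barrel is at (279,333), the tray at (474,285), and the rack at (481,372) with three grey keys. The purple (478,420), yellow (519,424) and pink (547,363) key-like things lie outside the rack, so they are the look-alikes. The keys meant are the steel ones in the rack, which I'll confirm in an enlarged crop.

```bash
cat > h.py <<'E'
from station import status, optics, robot
import cv2, numpy as np
def crop(n,x0,y0,w,h,s,out,img=None):
    im=optics.capture(n) if img is None else img
    c=cv2.resize(im[y0:y0+h,x0:x0+w],None,fx=s,fy=s,interpolation=cv2.INTER_CUBIC)
    for x in range((x0+9)//10*10,x0+w,10):
        cv2.line(c,((x-x0)*s,0),((x-x0)*s,6),(0,0,255),1); cv2.putText(c,str(x),((x-x0)*s,16),0,.35,(0,255,255),1)
    for y in range((y0+9)//10*10,y0+h,10):
        cv2.line(c,(0,(y-y0)*s),(6,(y-y0)*s),(0,0,255),1); cv2.putText(c,str(y),(8,(y-y0)*s+4),0,.35,(0,255,255),1)
    if out: cv2.imwrite("pics/"+out,c)
    return c
def ray(n,uv):
    i=optics.camera_info(n); p=cv2.undistortPoints(np.array([[uv]],float),i["intrinsics"],i["dist"])[0,0]
    return i["pose"][:3,3], i["pose"][:3,:3]@np.array([*p,1])
def onz(n,uv,z):
    o,d=ray(n,uv); return o+d*(z-o[2])/d[2]
def proj(n,P):
    i=optics.camera_info(n); T=np.linalg.inv(i["pose"])
    return cv2.projectPoints(np.array(P,float).reshape(-1,3),cv2.Rodrigues(T[:3,:3])[0],T[:3,3],i["intrinsics"],i["dist"])[0][:,0]
E
python3 - <<'E'
from h import *
im=optics.capture("top"); crop("top",120,135,85,105,5,"c1.png",im)
a=crop("top",120,135,80,105,5,None,im)
b=crop("top",275,215,75,65,5,None,im)
c=np.zeros((525,785,3),np.uint8); c[:,:400]=a; c[:325,405:780]=b; cv2.imwrite("pics/m1.png",c)
im=optics.capture("side"); crop("side",190,75,100,75,8,"s1.png",im)
E
```

```text
(no output)
```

View pics/m1.png

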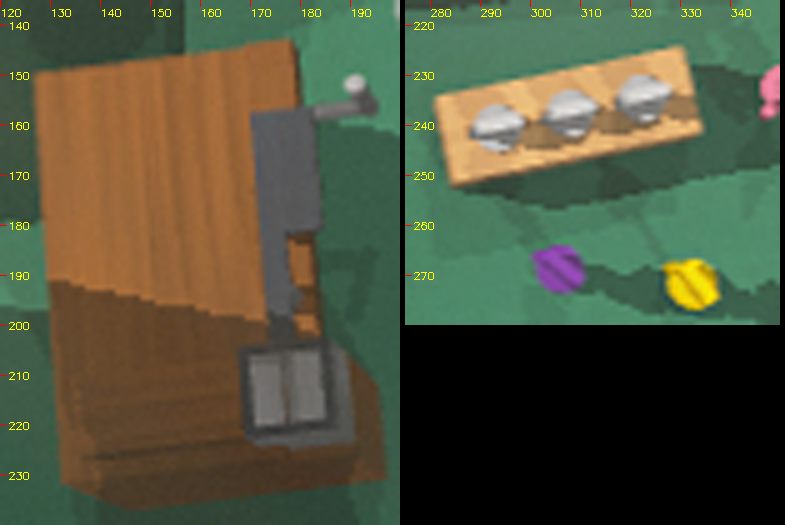

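View pics/s1.png

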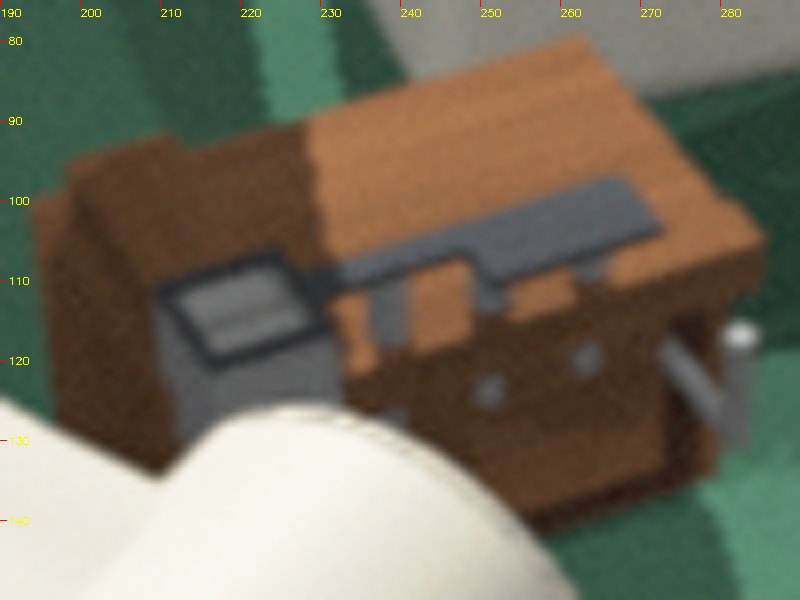

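The crops confirm three steel-grey keys in the rack; the purple, yellow and pink ones outside it are excluded. All three pins stand under the bar (side px ≈(238,113), (250,110), (263,107)). The slot is at top px ≈(177,212) and the handle top at (190.5,151). Next I fit the poses.

```bash
cat > fit.py <<'E'
from h import *
from scipy.optimize import least_squares
def fit(obs,x0):
    # obs: (cam,uv,localxyz)
    def res(p,full=False):
        c,s=np.cos(p[2]),np.sin(p[2]); R=np.array([[c,-s,0],[s,c,0],[0,0,1]])
        return np.concatenate([proj(n,R@np.array(l)+[p[0],p[1],0])[0]-uv for n,uv,l in obs])
    r=least_squares(res,x0,loss="soft_l1"); return r.x,res(r.x).reshape(-1,2)
E
python3 - <<'E'
from fit import *
t=lambda x,y:((x+.5)/5-.5+120,(y+.5)/5-.5+135)
s=lambda x,y:((x+.5)/8-.5+190,(y+.5)/8-.5+75)
k=lambda x,y:((x-405+.5)/5-.5+275,(y+.5)/5-.5+215)
K=(-.057,.095) # keyhole local guess: barrel at front +y corner
for K in [(-.059,.095),(-.057,.095),(-.055,.089),(-.059,.089),(-.059,.083)]:
  b=lambda dx,dy,z=.186:(K[0]+dx*.025,K[1]+dy*.025,z)
  obs=[("top",t(33,72),(.08,-.12,.15)),("top",t(297,38),(-.072,-.12,.156)),
  ("top",t(240,346),b(1,-1)),("top",t(325,345),b(-1,-1)),("top",t(249,437),b(1,1)),
  ("top",t(288,388),b(0,0)),
  ("side",s(212,370),b(-1,1)),("side",s(335,330),b(-1,-1)),("side",s(285,250),b(1,-1)),("side",s(160,287),b(1,1)),
  ("side",s(625,175),(K[0]+.0175,K[1]-.156,.192)),("side",s(665,228),(K[0]-.0175,K[1]-.156,.192))]
  p,r=fit(obs,[.35,.38,1.57]); print(K,p.round(4),(r**2).sum().round(2)); 
  c,si=np.cos(p[2]),np.sin(p[2]); print("keyhole",p[0]+c*K[0]-si*K[1],p[1]+si*K[0]+c*K[1])
  if K[1]==.089 : print(r.round(1))
print("slot top",onz("top",t(288,388),.186),"side",onz("side",s(245,308),.186),"handle",onz("top",t(355,83),.145),onz("side",s(742,332),.145))
# rack corners z=.058
C=[k(434,97),k(682,46),k(703,132),k(455,185)]
print("rack",[onz("top",c,.058).round(4)[:2] for c in C], np.mean([onz("top",c,.058) for c in C],0))
for uv in [(497,127),(570,112),(643,97)]: print("key bow top",onz("top",k(*uv),.09).round(4))
E
```

```text
(-0.059, 0.095) [0.5702 0.2399 1.6838] 32.19
keyhole 0.4824632959036886 0.17059009155892627
(-0.057, 0.095) [0.57   0.2386 1.6915] 32.98
keyhole 0.482542423781724 0.17059338389102888
(-0.055, 0.089) [0.5643 0.2367 1.6973] 23.42
keyhole 0.4829900608366435 0.17094444989478608
[[ 1.4 -0.8]
 [ 0.1 -0.4]
 [-0.7  0.4]
 [ 0.4 -1.4]
 [-1.1  0.2]
 [-0.5 -0.1]
 [ 0.   1.3]
 [ 0.8  1.3]
 [-0.   1. ]
 [-0.2  1.2]
 [-1.4 -1.9]
 [-1.1 -1.7]]
(-0.059, 0.089) [0.5646 0.2394 1.683 ] 19.24
keyhole 0.4828022345911096 0.17081549373817406
[[ 1.1 -1.3]
 [-0.2 -0.2]
 [-0.5  0.3]
 [ 0.6 -1.2]
 [-1.2  0.1]
 [-0.5  0. ]
 [-0.2  1.3]
 [ 0.7  1.4]
 [ 0.1  1.1]
 [-0.2  1.2]
 [-1.1 -1.4]
 [-0.8 -1.2]]Traceback (most recent call last):
  File "<stdin>", line 13, in <module>
  File "fit.py", line 8, in fit
    r=least_squares(res,x0,loss="soft_l1"); return r.x,res(r.x).reshape(-1,2)
    return func(*args, **kwargs)
    result = trf(vector_fun.fun, vector_fun.jac, x0, f0, J0, lb, ub, ftol, xtol,
                 gtol, max_nfev, x_scale, loss_function, tr_solver,
                 tr_options.copy(), verbose, callback=
[... 859 characters left out ...]
[f_eval - f0 for f_eval in f_evals]
                                    ^^^^^^^
    f = np.atleast_1d(self.fun(x, *self.args, **self.kwargs))
                      ~~~~~~~~^^^^^^^^^^^^^^^^^^^^^^^^^^^^^^
    return np.atleast_1d(self.fun(x))
                         ~~~~~~~~^^^
    return self.f(x, *self.args, **self.kwargs)
           ~~~~~~^^^^^^^^^^^^^^^^^^^^^^^^^^^^^^
  File "fit.py", line 7, in res
    return np.concatenate([proj(n,R@np.array(l)+[p[0],p[1],0])[0]-uv for n,uv,l in obs])
                           ~~~~^^^^^^^^^^^^^^^^^^^^^^^^^^^^^^^
  File "h.py", line 18, in proj
    i=optics.camera_info(n); T=np.linalg.inv(i["pose"])
ValueError: time passes only in moves, steps and waits
```

```bash
python3 - <<'E'
s=open('h.py').read()
s=s.replace("def crop","import functools\nCI=functools.lru_cache(None)(optics.camera_info)\ndef crop").replace("i=optics.camera_info(n)","i=CI(n)")
open('h.py','w').write(s)
E
python3 - <<'E'
from fit import *
t=lambda x,y:((x+.5)/5-.5+120,(y+.5)/5-.5+135)
s=lambda x,y:((x+.5)/8-.5+190,(y+.5)/8-.5+75)
k=lambda x,y:((x-405+.5)/5-.5+275,(y+.5)/5-.5+215)
for Ky in (.080,.086,.089,.095):
  K=(-.059,Ky)
  b=lambda dx,dy,z=.186:(K[0]+dx*.025,K[1]+dy*.025,z)
  obs=[("top",t(33,72),(.08,-.12,.15)),("top",t(297,38),(-.072,-.12,.156)),
  ("top",t(240,346),b(1,-1)),("top",t(325,345),b(-1,-1)),("top",t(249,437),b(1,1)),
  ("top",t(288,388),b(0,0)),("top",t(250,113),(K[0]+.0175,K[1]-.156,.192)),("top",t(314,107),(K[0]-.0175,K[1]-.156,.192)),
  ("side",s(212,370),b(-1,1)),("side",s(335,330),b(-1,-1)),("side",s(285,250),b(1,-1)),("side",s(160,287),b(1,1)),
  ("side",s(625,175),(K[0]+.0175,K[1]-.156,.192)),("side",s(665,228),(K[0]-.0175,K[1]-.156,.192))]
  p,r=fit(obs,[.57,.24,1.68]); c,si=np.cos(p[2]),np.sin(p[2])
  print(K,p.round(4),(r**2).sum().round(2),"keyhole",p[0]+c*K[0]-si*K[1],p[1]+si*K[0]+c*K[1]); 
  if Ky==.086:print(r.round(1).tolist())
print("slot top",onz("top",t(288,388),.186),"side",onz("side",s(245,308),.186),"handle",onz("top",t(355,83),.145),onz("side",s(742,332),.145))
print("bar end mid", onz("top",t(282,110),.192),onz("side",s(645,202),.192))
C=[k(434,97),k(682,46),k(703,132),k(455,185)]
W=[onz("top",c,.058)[:2] for c in C]
print("rack",np.round(W,4).tolist(), np.mean(W,0), [np.linalg.norm(W[i]-W[i-1]).round(4) for i in range(4)], np.degrees(np.arctan2(*(W[0]-W[1]+W[3]-W[2])[::-1])))
for uv in [(497,127),(570,112),(643,97)]: print("key bow top",onz("top",k(*uv),.09).round(4))
E
```

```text
(-0.059, 0.08) [0.5579 0.2368 1.6549] 36.29 keyhole 0.48311772440655254 0.17128897338250973
(-0.059, 0.086) [0.5627 0.2376 1.6683] 30.38 keyhole 0.4829003169061614 0.17054253882085066
[[2.2, -1.1], [1.0, 0.7], [-0.3, 0.1], [0.8, -1.1], [-1.3, -0.0], [-0.4, -0.0], [-2.0, -0.1], [-2.3, 0.1], [-0.3, 1.3], [0.7, 1.6], [0.3, 1.2], [-0.1, 1.1], [-0.6, -1.0], [-0.5, -0.7]]
(-0.059, 0.089) [0.5654 0.2379 1.6702] 32.63 keyhole 0.4826458619042599 0.17036176891957847
(-0.059, 0.095) [0.571  0.2384 1.6713] 47.74 keyhole 0.48242069073902616 0.170210736930864
slot top [0.48287429 0.16945529 0.186     ] side [0.48311939 0.17686617 0.186     ] handle [0.66793502 0.1478396  0.145     ] [0.66816239 0.15199232 0.145     ]
bar end mid [0.63825716 0.17975589 0.192     ] [0.63829331 0.18116013 0.192     ]
rack [[0.4419, -0.1164], [0.4747, -0.264], [0.4236, -0.2761], [0.3899, -0.1294]] [ 0.43253347 -0.19647245] [np.float64(0.0536), np.float64(0.1513), np.float64(0.0526), np.float64(0.1506)] 102.72172488985898
key bow top [ 0.4216 -0.1522  0.09  ]
key bow top [ 0.431  -0.1945  0.09  ]
key bow top [ 0.4403 -0.2369  0.09  ]
```

```bash
python3 - <<'E'
from fit import *
t=lambda x,y:((x+.5)/5-.5+120,(y+.5)/5-.5+135)
f=lambda x,y:((x+.5)/1.5625-.5,(y+.5)/1.5625-.5)
A=[onz("top",t(*a),.15)[:2] for a in[(33,72),(48,280),(301,40)]]
g=lambda d:np.degrees(np.arctan2(d[1],d[0]))
print("yaw left edge",g(A[0]-A[1])+90,"far edge",g(A[0]-A[2]))
s=lambda x,y:((x+.5)/8-.5+190,(y+.5)/8-.5+75)
print("side barrel",[onz("side",s(*q),.186).round(4)[:2].tolist() for q in[(212,370),(335,330),(285,250),(160,287)]])
print("top barrel",[onz("top",t(*q),.186).round(4)[:2].tolist() for q in[(240,346),(325,345),(333,430),(249,437)]])
print("side keys",[onz("side",f(*q),.09).round(4)[:2].tolist() for q in[(366,352),(380,373),(394,393)]])
T=[onz("top",f(*q),.03)[:2] for q in[(408,246),(528,235),(539,325),(415,336)]]
print("tray",np.round(T,3).tolist(),np.mean(T,0))
for n,q,z in[("ramekin",(362,385),.042),("funnel",(332,195),.09),("jar",(382,179),.1),("mug",(245,463),.08)]: print(n,onz("top",f(*q),z).round(3))
E
```

```text
yaw left edge 98.23609687207181 far edge 97.67450429431705
side barrel [[0.4627, 0.1484], [0.5104, 0.1553], [0.506, 0.2033], [0.4571, 0.1976]]
top barrel [[0.5057, 0.1972], [0.507, 0.1503], [0.4602, 0.1436], [0.4555, 0.1895]]
side keys [[0.4215, -0.1486], [0.4307, -0.1957], [0.44, -0.239]]
tray [[0.685, -0.054], [0.711, -0.294], [0.528, -0.314], [0.503, -0.071]] [ 0.60676342 -0.18307099]
ramekin [0.404 0.029 0.042]
funnel [0.769 0.095 0.09 ]
jar [ 0.799 -0.002  0.1  ]
mug [0.253 0.238 0.08 ]
```

>>> apply_moves:
  translation:
    - [0.022,0.036,0]
    - [0.022,0.036,0]
    - [0.022,0.036,0]
    - [0.022,0.036,0]
    - [0.022,0.036,0]
    - [0.022,0.036,0]
    - [0.022,0.036,0]
    - [0.022,0.036,0]
    - [0.022,0.036,0]
    - [0.024,0.037,0]
    - [0,0,0]
    - [0,0,0]
  spin: [0.142,0.142,0.142,0.142,0.142,0.142,0.142,0.142,0.142,0.148,0,0]
  claw: [0,0,0,0,0,0,0,0,0,0,0,0]
  newtons: 60

```text
time: 1.7
tool_pos: [0.4211, -0.1516, 0.2312]
tcp_rot: [2.457, -1.957, -0.001]
wrist_force: [0.2, 0.2, -0.4]
opening: 0.0427
gripper_force: 0.0
```

```bash
cat >> h.py <<'E'
def st():
    s=status.get_state(); R=cv2.Rodrigues(s["tcp_rot"])[0]
    print("t",round(s["time"],2),"tcp",s["tool_pos"].round(4),"yawY",np.degrees(np.arctan2(R[1,1],R[0,1])).round(1),"tilt",R[:,2].round(3),"j",np.degrees(s["joint_pos"]).round(0),"F",s["wrist_force"].round(1),"M",s["wrist_torque"].round(2),"open",round(s["opening"],4),"g",round(s["gripper_force"],1))
E
python3 -c "
from h import *
st()"
```

```text
t 1.7 tcp [ 0.4211 -0.1516  0.2312] yawY -167.1 tilt [-0.001 -0.    -1.   ] j [  0.   3.  -8.   0. -79.  13.] F [ 0.2  0.2 -0.4] M [-0.02  0.    0.01] open 0.0427 g 0.0
```

>>> apply_moves:
  translation:
    - [0,0,-0.045]
    - [0,0,-0.045]
    - [0,0,-0.04]
    - [0.001,-0.0005,-0.024]
    - [0,0,-0.01]
    - [0,0,0]
    - [0,0,0]
    - [0,0,0]
    - [0,0,0]
    - [0,0,0]
    - [0,0,0]
  spin: [0,0,0,0,0,0,0,0,0,0,0]
  claw: [0,0,0,0,0,0,-1,-1,-1,-1,-1]
  newtons: 60

```text
time: 3.08
tool_pos: [0.4231, -0.1523, 0.0684]
tcp_rot: [-2.458, 1.956, -0.003]
wrist_force: [-0.4, 0.8, 6.6]
opening: 0.007
gripper_force: 60.7
```

```bash
python3 -c "
from h import *
st()
im=optics.capture('top');a=crop('top',270,205,80,70,5,None,im)
im=optics.capture('side');b=crop('side',200,200,80,70,5,None,im)
cv2.imwrite('pics/g1.png',np.hstack([a,b]))"
```

```text
t 3.08 tcp [ 0.4231 -0.1523  0.0684] yawY -167.0 tilt [ 0.002 -0.001 -1.   ] j [  0.  10. -25.   0. -55.  13.] F [-0.4  0.8  6.6] M [ 0.12  0.47 -0.  ] open 0.007 g 60.7
```

View pics/g1.png

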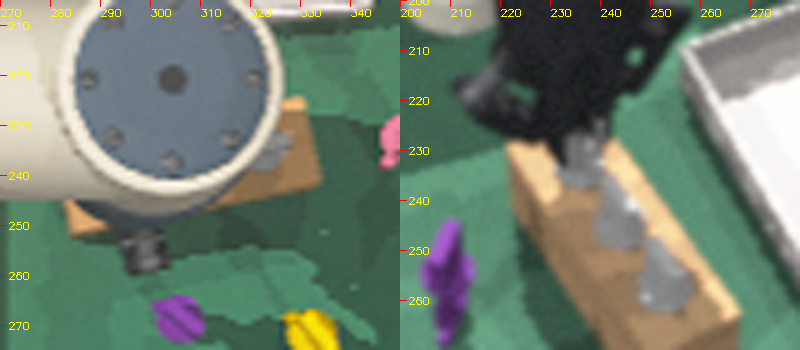

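>>> apply_moves:
  translation:
    - [0,0,0.02]
    - [0,0,0.04]
    - [0,0,0.05]
    - [0,0,0.05]
    - [0,0,0.037]
    - [0.012,0.065,0]
    - [0,0,0]
    - [0,0,0]
  spin: [0,0,0,0,0,0,0,0]
  claw: [-1,-1,-1,-1,-1,-1,-1,-1]

```text
time: 4.18
tool_pos: [0.4334, -0.0903, 0.2639]
tcp_rot: [2.459, -1.955, -0.001]
wrist_force: [0.5, -0.5, -2.1]
opening: 0.0068
gripper_force: 59.8
```

```bash
python3 -c "
from h import *
st()"
```

```text
t 4.17 tcp [ 0.4334 -0.0903  0.2639] yawY -167.0 tilt [-0.001  0.    -1.   ] j [  9.   2.  -4.  -0. -84.   4.] F [ 0.5 -0.5 -2.1] M [-0.1   0.02  0.01] open 0.0068 g 59.8
```

>>> apply_moves:
  translation:
    - [0.005,0.026,0]
    - [0.005,0.026,0]
    - [0.005,0.026,0]
    - [0.005,0.026,0]
    - [0.005,0.026,0]
    - [0.005,0.026,0]
    - [0.005,0.026,0]
    - [0.005,0.026,0]
    - [0.005,0.026,0]
    - [0.0045,0.0275,0]
    - [0,0,0]
    - [0,0,0]
  spin: [0.147,0.147,0.147,0.147,0.147,0.147,0.147,0.147,0.147,0.148,0,0]
  claw: [-1,-1,-1,-1,-1,-1,-1,-1,-1,-1,-1,-1]

```text
time: 5.68
tool_pos: [0.4832, 0.1699, 0.264]
tcp_rot: [3.135, 0.195, -0.001]
wrist_force: [0.0, -1.0, -1.9]
opening: 0.0065
gripper_force: 59.8
```

```bash
python3 -c "
from h import *
st()
im=optics.capture('side');crop('side',195,65,80,75,8,'g2.png',im)"
```

```text
t 5.67 tcp [0.4832 0.1699 0.264 ] yawY -82.9 tilt [-0.001 -0.001 -1.   ] j [ 37.  10.   5.   0. -85.  60.] F [ 0.  -1.  -1.9] M [ 0.   -0.07 -0.03] open 0.0065 g 59.8
```

View pics/g2.png

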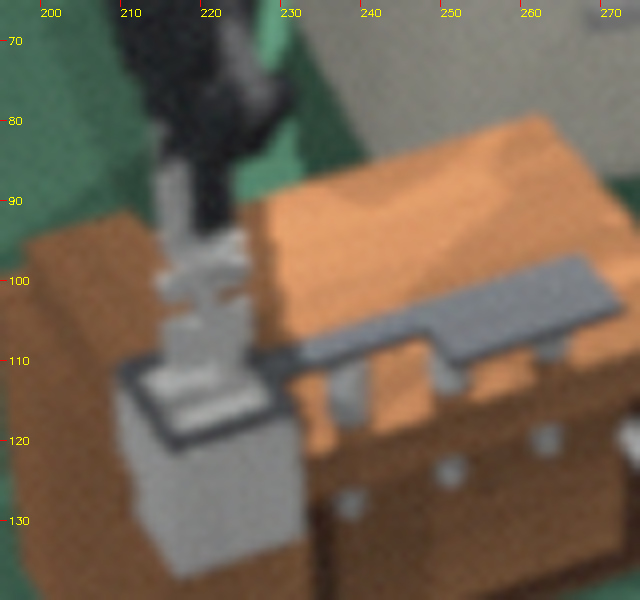

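```bash
python3 - <<'E'
from h import *
px=lambda P:((proj("side",P)-[195,65]+.5)*8-.5).round(0).tolist()
a=np.radians(97.2); ux=np.array([np.cos(a),np.sin(a),0]); uy=np.array([-np.sin(a),np.cos(a),0])
c=np.array([.4832,.1699,.2536])
L=lambda c,x,y,z:c+x*ux+y*uy+[0,0,z]
print("tip corners",px([L(c,0,s*.013,-.051) for s in(1,-1)]),"blade bot",px([L(c,0,s*.016,-.047) for s in(1,-1)]),"blade top",px([L(c,0,s*.016,-.009) for s in(1,-1)]))
print("collar ctr",px([c]),"collar +-y",px([L(c,0,s*.014,0.002) for s in(1,-1)]),"front/back",px([L(c,s*.014,0,0.002) for s in(1,-1)]))
for K in[(.483,.170,.186),(.483,.176,.186)]:
  K=np.array(K); print("K",px([K]),"slot ends",px([L(K,0,s*.0185,0) for s in(1,-1)]),"barrel",px([L(K,i*.025,j*.025,0) for i,j in((-1,1),(-1,-1),(1,-1),(1,1))]), "bar end",px([L(K,i,-.156,.006) for i in(.007,-.028)]))
E
```

```text
tip corners [[175.0, 375.0], [242.0, 354.0]] blade bot [[166.0, 368.0], [249.0, 343.0]] blade top [[160.0, 283.0], [245.0, 258.0]]
collar ctr [[201.0, 250.0]] collar +-y [[163.0, 257.0], [238.0, 235.0]] front/back [[185.0, 223.0], [217.0, 269.0]]
K [[210.0, 400.0]] slot ends [[162.0, 415.0], [257.0, 385.0]] barrel [[173.0, 462.0], [302.0, 422.0], [246.0, 340.0], [119.0, 378.0]] bar end [[587.0, 258.0], [631.0, 313.0]]
K [[205.0, 390.0]] slot ends [[158.0, 404.0], [252.0, 375.0]] barrel [[168.0, 451.0], [297.0, 411.0], [241.0, 330.0], [115.0, 368.0]] bar end [[582.0, 248.0], [625.0, 303.0]]
```

>>> apply_moves:
  translation:
    - [0,0.003,-0.004]
    - [0,0,-0.009]
    - [0,0,0]
    - [0,0,0]
  spin: [0,0,0,0]
  claw: [-1,-1,-1,-1]

```text
time: 6.22
tool_pos: [0.4832, 0.1738, 0.2513]
tcp_rot: [3.135, 0.198, 0.0]
wrist_force: [0.0, 0.3, -1.5]
opening: 0.0065
gripper_force: 59.8
```

```bash
python3 -c "
from h import *
st()
im=np.mean([optics.capture('side').astype(float) for _ in range(6)],0).astype(np.uint8);crop('side',205,85,40,44,14,'g3.png',cv2.convertScaleAbs(im,alpha=1.5))
P=status.get_state()['tool_pos'];a=np.radians(97.2); ux=np.array([np.cos(a),np.sin(a),0]); uy=np.array([-np.sin(a),np.cos(a),0])
c=P-[0,0,.0104];px=lambda Q:((proj('side',Q)-[205,85]+.5)*14-.5).round(0).tolist()
print('tip',px([c+s*.013*uy-[0,0,.051] for s in(1,-1)]),'blade bot',px([c+s*.016*uy-[0,0,.047] for s in(1,-1)]))
"
```

```text
t 6.22 tcp [0.4832 0.1738 0.2513] yawY -82.8 tilt [ 0. -0. -1.] j [ 37.  10.   3.   0. -83.  60.] F [ 0.   0.3 -1.5] M [ 0.03 -0.    0.04] open 0.0065 g 59.8
tip [[164.0, 411.0], [281.0, 375.0]] blade bot [[150.0, 400.0], [293.0, 356.0]]
```

View pics/g3.png

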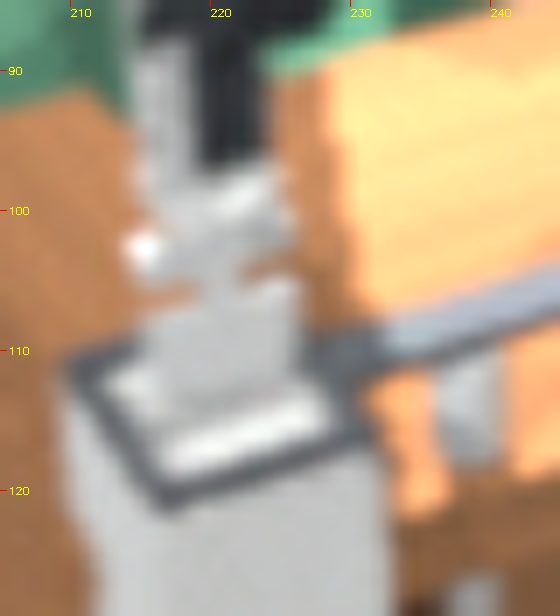

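```bash
python3 - <<'E'
from h import *
u=lambda x,y:((x+.5)/14-.5+205,(y+.5)/14-.5+85)
B=[onz("side",u(*q),.186)[:2] for q in[(66,372),(166,508),(383,432)]]
print(np.round(B,4).tolist(), "lens",np.linalg.norm(B[0]-B[1]),np.linalg.norm(B[1]-B[2]), "K",(B[0]+B[2])/2)
print("front plate back edge",[onz("side",u(*q),.186)[:2].round(4).tolist() for q in[(165,437),(310,390)]])
print("tip obs",[onz("side",u(*q),.1899)[:2].round(4).tolist() for q in[(178,413),(285,378)]])
E
```

```text
[[0.4555, 0.195], [0.4636, 0.148], [0.5122, 0.1566]] lens 0.04766519281260744 0.0493404878085024 K [0.48383265 0.17580386]
front plate back edge [[0.4693, 0.1691], [0.5017, 0.1738]]
tip obs [[0.4729, 0.171], [0.4968, 0.1746]]
```

>>> apply_moves:
  translation:
    - [-0.001,0.0025,0]
    - [0,0,0]
    - [0,0,-0.003]
    - [0,0,-0.003]
    - [0,0,-0.003]
    - [0,0,0]
  spin: [0,0,0,0,0,0]
  claw: [-1,-1,-1,-1,-1,-1]

```text
time: 7.28
tool_pos: [0.4833, 0.1763, 0.2471]
tcp_rot: [-3.134, -0.199, -0.011]
wrist_force: [-6.5, -0.6, 20.6]
opening: 0.0067
gripper_force: 63.2
```

```bash
python3 -c "
from h import *
st()"
```

```text
t 7.28 tcp [0.4833 0.1763 0.2471] yawY -82.7 tilt [ 0.007  0.002 -1.   ] j [ 38.  10.   3.   0. -82.  60.] F [-6.5 -0.6 20.6] M [-0.08  2.88  0.02] open 0.0067 g 63.2
```

>>> apply_moves:
  translation:
    - [0,0,0.0025]
    - [0,-0.001,0]
    - [0,-0.001,0]
    - [0,0,0]
  spin: [0,0,0,0]
  claw: [-1,-1,-1,-1]

```text
time: 7.78
tool_pos: [0.4831, 0.1757, 0.2472]
tcp_rot: [-3.132, -0.199, -0.007]
wrist_force: [-3.3, 3.0, 10.0]
opening: 0.0069
gripper_force: 61.8
```

```bash
python3 -c "
from h import *
st()"
```

```text
t 7.78 tcp [0.4831 0.1757 0.2472] yawY -82.7 tilt [ 0.004  0.004 -1.   ] j [ 37.  10.   3.  -0. -82.  60.] F [-3.3  3.  10. ] M [ 1.45  1.31 -0.  ] open 0.0069 g 61.8
```

>>> apply_moves:
  translation:
    - [0,-0.001,0]
    - [0,-0.001,0]
    - [0,0,0]
  spin: [0,0,0]
  claw: [-1,-1,-1]

```text
time: 8.15
tool_pos: [0.4833, 0.1746, 0.2472]
tcp_rot: [-3.13, -0.199, -0.009]
wrist_force: [-2.5, 5.2, 9.7]
opening: 0.0066
gripper_force: 61.8
```

>>> apply_moves:
  translation:
    - [0,-0.001,0]
    - [0,-0.001,0]
    - [0,0,0]
  spin: [0,0,0]
  claw: [-1,-1,-1]

```text
time: 8.52
tool_pos: [0.4836, 0.1729, 0.2471]
tcp_rot: [-3.129, -0.199, -0.01]
wrist_force: [-1.0, 5.7, 8.9]
opening: 0.0065
gripper_force: 61.7
```

>>> apply_moves:
  translation:
    - [0,-0.001,0]
    - [0,-0.001,0]
    - [0,0,0]
  spin: [0,0,0]
  claw: [-1,-1,-1]

```text
time: 8.9
tool_pos: [0.482, 0.1685, 0.2443]
tcp_rot: [-3.135, -0.198, 0.001]
wrist_force: [0.1, 1.9, -0.8]
opening: 0.0068
gripper_force: 60.2
```

>>> apply_moves:
  translation:
    - [0,-0.001,0]
    - [0,-0.001,0]
    - [0,0,0]
  spin: [0,0,0]
  claw: [-1,-1,-1]

```text
time: 9.28
tool_pos: [0.482, 0.1676, 0.2443]
tcp_rot: [-3.133, -0.198, 0.0]
wrist_force: [-0.3, 5.9, -1.5]
opening: 0.0065
gripper_force: 60.1
```

>>> apply_moves:
  translation:
    - [0,0.004,0]
    - [0,0,0]
    - [0,0,-0.004]
    - [0,0,-0.006]
    - [0,0,0]
  spin: [0,0,0,0,0]
  claw: [-1,-1,-1,-1,-1]

```text
time: 9.9
tool_pos: [0.4817, 0.17, 0.234]
tcp_rot: [3.135, 0.198, -0.002]
wrist_force: [-0.7, 1.0, -1.6]
opening: 0.0064
gripper_force: 60.0
```

Fine, in the slot. Continue to the collar seat (TCP ≈ 0.196).

>>> apply_moves:
  translation:
    - [0,0,-0.01]
    - [0,0,-0.01]
    - [0,0,-0.01]
    - [0,0,-0.007]
    - [0,0,0]
    - [0,0,0]
  spin: [0,0,0,0,0,0]
  claw: [-1,-1,-1,-1,-1,-1]

```text
time: 10.65
tool_pos: [0.4823, 0.1704, 0.198]
tcp_rot: [-3.135, -0.198, -0.0]
wrist_force: [0.7, -0.2, -1.8]
opening: 0.0068
gripper_force: 60.0
```

```bash
python3 -c "
from h import *
st()"
```

```text
t 10.65 tcp [0.4823 0.1704 0.198 ] yawY -82.8 tilt [ 0.  0. -1.] j [ 37.  11.  -3.   0. -76.  60.] F [ 0.7 -0.2 -1.8] M [-0.01  0.    0.01] open 0.0068 g 60.0
```

>>> apply_moves:
  translation:
    - [0,0,-0.002]
    - [0,0,0]
    - [0,0,0]
    - [0,0,0]
    - [0,0,0]
    - [0,0,0]
  spin: [0,0,0.1,0.1,0.1,0]
  claw: [-1,-1,-1,-1,-1,-1]

```text
time: 11.4
tool_pos: [0.4824, 0.1706, 0.1964]
tcp_rot: [-3.07, -0.66, -0.002]
wrist_force: [-1.7, 2.4, 4.4]
opening: 0.007
gripper_force: 72.1
```

```bash
python3 -c "
from h import *
st()"
```

```text
t 11.4 tcp [0.4824 0.1706 0.1964] yawY -65.7 tilt [ 0.001  0.001 -1.   ] j [ 37.  11.  -4.  -0. -75.  77.] F [-1.7  2.4  4.4] M [ 0.52  0.66 -1.17] open 0.007 g 72.1
```

>>> apply_moves:
  translation:
    - [0,0,0.001]
    - [0,0,0]
    - [0,0,0]
    - [0,0,0]
    - [0,0,0]
  spin: [-0.1,-0.1,-0.1,-0.06,0]
  claw: [-1,-1,-1,-1,-1]

```text
time: 12.02
tool_pos: [0.4821, 0.1705, 0.1964]
tcp_rot: [3.14, 0.103, -0.001]
wrist_force: [-0.3, 1.5, -1.4]
opening: 0.0068
gripper_force: 60.0
```

```bash
python3 -c "
from h import *
st()
im=optics.capture('side');crop('side',195,85,80,50,8,'w1.png',im)"
```

```text
t 12.03 tcp [0.4821 0.1705 0.1964] yawY -86.2 tilt [-0. -0. -1.] j [ 37.  11.  -4.  -0. -75.  57.] F [-0.3  1.5 -1.4] M [ 0.37 -0.04 -0.04] open 0.0068 g 60.0
```

>>> apply_moves:
  translation:
    - [0,0,0]
    - [0,0,0]
  spin: [-0.04,0]
  claw: [-1,-1]

```text
time: 12.32
tool_pos: [0.4821, 0.1705, 0.1965]
tcp_rot: [-3.141, -0.043, 0.0]
wrist_force: [0.7, 0.2, -2.2]
opening: 0.0068
gripper_force: 59.9
```

```bash
python3 -c "
from h import *
st()"
```

```text
t 12.32 tcp [0.4821 0.1705 0.1965] yawY -88.4 tilt [-0.  0. -1.] j [ 37.  11.  -4.  -0. -75.  55.] F [ 0.7  0.2 -2.2] M [ 0.51 -0.11  0.28] open 0.0068 g 59.9
```

>>> apply_moves:
  translation:
    - [0,0,0]
    - [0,0,0]
    - [0,0,0.01]
    - [0,0,0.02]
    - [0,0,0.02]
    - [0,0,0.02]
    - [0,0,0]
  spin: [0.1,0,0,0,0,0,0]
  claw: [-1,-1,-1,-1,-1,-1,-1]

```text
time: 13.2
tool_pos: [0.4831, 0.1706, 0.2688]
tcp_rot: [-3.134, -0.197, -0.006]
wrist_force: [0.0, 0.1, -2.0]
opening: 0.0071
gripper_force: 60.0
```

```bash
cat >> h.py <<'E'
def tray():
    im=optics.capture("top"); hsv=cv2.cvtColor(im,cv2.COLOR_BGR2HSV)
    m=((hsv[...,1]<60)&(hsv[...,2]>90)).astype(np.uint8); m[:140]=0; m[240:]=0; m[:,:225]=0; m[:,365:]=0
    m=cv2.morphologyEx(m,cv2.MORPH_CLOSE,np.ones((5,5)))
    k=cv2.findContours(m,0,2)[0]; k=max(k,key=cv2.contourArea); r=cv2.minAreaRect(k)
    print("tray px",np.round(r[0],1),np.round(r[1],1),round(r[2],1),"world",onz("top",r[0],.025).round(3))
E
python3 -c "
from h import *
st(); tray()"
```

```text
t 13.2 tcp [0.4831 0.1706 0.2688] yawY -82.8 tilt [ 0.004  0.002 -1.   ] j [ 37.  10.   5.   0. -85.  60.] F [ 0.   0.1 -2. ] M [-0.02  0.01  0.01] open 0.0071 g 60.0
tray px [302.6 183.1] [60.7 79.3] 84.6 world [ 0.605 -0.184  0.025]
```

>>> apply_moves:
  translation:
    - [0.012,-0.032,0]
    - [0.012,-0.032,0]
    - [0.012,-0.032,0]
    - [0.012,-0.032,0]
    - [0.012,-0.032,0]
    - [0.012,-0.032,0]
    - [0.012,-0.032,0]
    - [0.012,-0.032,0]
    - [0.012,-0.032,-0.04]
    - [0.014,-0.032,-0.05]
    - [0,0,-0.05]
    - [0,0,-0.03]
  spin: [-0.147,-0.147,-0.147,-0.147,-0.147,-0.147,-0.147,-0.147,-0.147,-0.148,0,0]
  claw: [-1,-1,-1,-1,-1,-1,-1,-1,-1,-1,-1,-1]

```text
time: 14.75
tool_pos: [0.6018, -0.1499, 0.0922]
tcp_rot: [2.453, -1.957, -0.009]
wrist_force: [1.1, 1.1, -1.2]
opening: 0.0064
gripper_force: 59.9
```

```bash
python3 -c "
from h import *
st(); im=optics.capture('side'); crop('side',220,150,150,150,4,'t1.png',im)"
```

```text
t 14.75 tcp [ 0.6018 -0.1499  0.0922] yawY -167.2 tilt [-0.006  0.001 -1.   ] j [  0.  27.   4.  -0. -67.  12.] F [ 1.1  1.1 -1.2] M [ 0.01 -0.11 -0.  ] open 0.0064 g 59.9
```

>>> apply_moves:
  translation:
    - [0,0,-0.01]
    - [0,0,-0.007]
    - [0,0,0]
    - [0,0,0]
    - [0,0,0]
    - [0,0,0.03]
    - [0,0,0.05]
    - [0,0,0.05]
    - [-0.04,-0.01,0.03]
    - [-0.043,-0.012,0]
    - [-0.043,-0.012,0]
    - [-0.043,-0.011,0]
  spin: [0,0,0,0,0,0,0,0,0,0,0,0]
  claw: [-1,-1,-0.3,-0.3,-0.3,-0.3,-0.3,-0.3,0,0,0,0]

```text
time: 16.3
tool_pos: [0.4338, -0.195, 0.2404]
tcp_rot: [-2.457, 1.956, -0.002]
wrist_force: [0.2, -0.5, 0.8]
opening: 0.0429
gripper_force: 0.0
```

```bash
python3 -c "
from h import *
st(); im=optics.capture('side'); crop('side',220,150,150,150,4,'t2.png',im)"
```

```text
t 16.3 tcp [ 0.4338 -0.195   0.2404] yawY -167.0 tilt [ 0.001 -0.    -1.   ] j [ -5.   6.  -3.   0. -81.  18.] F [ 0.2 -0.5  0.8] M [-0.02 -0.01  0.07] open 0.0429 g 0.0
```

View pics/t2.png

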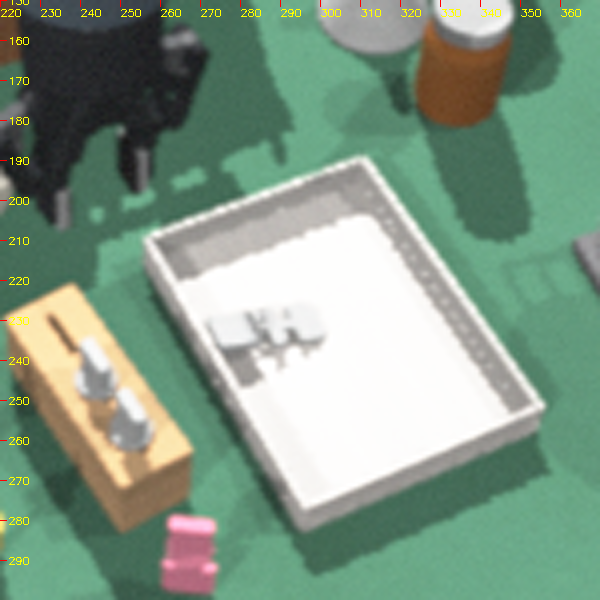

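Key 1 lies flat in the tray (side px (287,228)) and the other two keys stand in the rack at (244,243) and (253,255). Next is the middle key.

>>> apply_moves:
  translation:
    - [-0.001,0,-0.05]
    - [0,0,-0.05]
    - [0,0,-0.04]
    - [0,0,-0.023]
    - [0,0,-0.0095]
    - [0,0,0]
    - [0,0,0]
    - [0,0,0]
    - [0,0,0]
    - [0,0,0]
    - [0,0,0]
  spin: [0,0,0,0,0,0,0,0,0,0,0]
  claw: [0,0,0,0,0,0,-1,-1,-1,-1,-1]

```text
time: 17.73
tool_pos: [0.4334, -0.1952, 0.0684]
tcp_rot: [2.457, -1.956, -0.0]
wrist_force: [-4.3, -0.2, 6.8]
opening: 0.0066
gripper_force: 59.9
```

>>> apply_moves:
  translation:
    - [0,0,0.02]
    - [0,0,0.04]
    - [0,0,0.05]
    - [0,0,0.05]
    - [0,0,0.037]
    - [0,0,0]
    - [0,0,0]
  spin: [0,0,0,0,0,0,0]
  claw: [-1,-1,-1,-1,-1,-1,-1]

```text
time: 18.6
tool_pos: [0.4337, -0.1943, 0.2636]
tcp_rot: [-2.458, 1.957, 0.002]
wrist_force: [0.5, -0.0, -2.3]
opening: 0.007
gripper_force: 58.9
```

>>> apply_moves:
  translation:
    - [0.005,0.036,0]
    - [0.005,0.036,0]
    - [0.005,0.036,0]
    - [0.005,0.036,0]
    - [0.005,0.036,0]
    - [0.005,0.036,0]
    - [0.005,0.036,0]
    - [0.005,0.036,0]
    - [0.005,0.036,0]
    - [0.0035,0.041,0]
    - [0,0,0]
    - [0,0,0]
  spin: [0.147,0.147,0.147,0.147,0.147,0.147,0.147,0.147,0.147,0.148,0,0]
  claw: [-1,-1,-1,-1,-1,-1,-1,-1,-1,-1,-1,-1]

```text
time: 20.1
tool_pos: [0.4821, 0.17, 0.2631]
tcp_rot: [3.134, 0.197, -0.003]
wrist_force: [-0.7, -0.7, -1.2]
opening: 0.0068
gripper_force: 58.9
```

```bash
python3 -c "
from h import *
st()"
```

```text
t 20.1 tcp [0.4821 0.17   0.2631] yawY -82.8 tilt [-0.002 -0.001 -1.   ] j [ 37.  10.   5.  -0. -85.  60.] F [-0.7 -0.7 -1.2] M [0.03 0.05 0.01] open 0.0068 g 58.9
```

>>> apply_moves:
  translation:
    - [0,0.0005,-0.01]
    - [0,0,-0.005]
    - [0,0,-0.005]
    - [0,0,-0.005]
    - [0,0,0]
    - [0,0,0]
  spin: [0,0,0,0,0,0]
  claw: [-1,-1,-1,-1,-1,-1]

```text
time: 20.85
tool_pos: [0.4828, 0.1709, 0.2395]
tcp_rot: [-3.135, -0.198, -0.001]
wrist_force: [0.8, 0.0, -1.4]
opening: 0.0069
gripper_force: 58.9
```

In the slot. Down to the seat and try turning.

>>> apply_moves:
  translation:
    - [0,0,-0.01]
    - [0,0,-0.012]
    - [0,0,-0.012]
    - [0,0,-0.008]
    - [0,0,-0.001]
    - [0,0,0]
    - [0,0,0]
    - [0,0,0]
    - [0,0,0]
    - [0,0,0]
  spin: [0,0,0,0,0,0,0.1,0.1,0.1,0]
  claw: [-1,-1,-1,-1,-1,-1,-1,-1,-1,-1]

```text
time: 22.1
tool_pos: [0.4831, 0.1709, 0.1965]
tcp_rot: [-3.071, -0.66, -0.002]
wrist_force: [0.8, -0.4, 0.1]
opening: 0.0067
gripper_force: 70.2
```

```bash
python3 -c "
from h import *
st()"
```

```text
t 22.1 tcp [0.4831 0.1709 0.1965] yawY -65.7 tilt [ 0.001  0.001 -1.   ] j [ 37.  11.  -3.  -0. -75.  77.] F [ 0.8 -0.4  0.1] M [ 0.03 -0.09 -1.25] open 0.0067 g 70.2
```

>>> apply_moves:
  translation:
    - [0,0,0.001]
    - [0,0,0]
    - [0,0,0]
    - [0,0,0]
    - [0,0,0]
  spin: [-0.1,-0.1,-0.1,-0.1,0]
  claw: [-1,-1,-1,-1,-1]

```text
time: 22.72
tool_pos: [0.4826, 0.171, 0.1969]
tcp_rot: [3.141, 0.042, -0.001]
wrist_force: [0.7, -0.1, -2.7]
opening: 0.007
gripper_force: 59.0
```

```bash
python3 -c "
from h import *
st()"
```

```text
t 22.73 tcp [0.4826 0.171  0.1969] yawY -88.5 tilt [-0. -0. -1.] j [ 37.  11.  -3.  -0. -76.  54.] F [ 0.7 -0.1 -2.7] M [ 0.05 -0.22  0.27] open 0.007 g 59.0
```

Same return feel (+0.27 N m at the lower stop). Free the play and draw the key; check the tray.

>>> apply_moves:
  translation:
    - [0,0,0]
    - [0,0,0]
    - [0,0,0.01]
    - [0,0,0.02]
    - [0,0,0.02]
    - [0,0,0.02]
    - [0,0,0]
  spin: [0.1,0,0,0,0,0,0]
  claw: [-1,-1,-1,-1,-1,-1,-1]

```text
time: 23.6
tool_pos: [0.4836, 0.1712, 0.2693]
tcp_rot: [-3.134, -0.197, -0.006]
wrist_force: [-0.2, -0.0, -0.6]
opening: 0.007
gripper_force: 59.1
```

```bash
python3 -c "
from h import *
st(); tray()"
```

```text
t 23.6 tcp [0.4836 0.1712 0.2693] yawY -82.8 tilt [ 0.004  0.002 -1.   ] j [ 37.  10.   5.   0. -85.  60.] F [-0.2 -0.  -0.6] M [-0.02  0.04  0.03] open 0.007 g 59.1
tray px [308.6 177.9] [59.3 79.4] 84.8 world [ 0.622 -0.203  0.025]
```

>>> apply_moves:
  translation:
    - [0.015,-0.0405,0]
    - [0.015,-0.0405,0]
    - [0.015,-0.0405,0]
    - [0.015,-0.0405,0]
    - [0.015,-0.0405,0]
    - [0.015,-0.0405,0]
    - [0.015,-0.0405,0]
    - [0.015,-0.0405,0]
    - [0.015,-0.0405,-0.03]
    - [0.013,-0.0405,-0.05]
    - [0,0,-0.05]
    - [0,0,-0.03]
  spin: [-0.147,-0.147,-0.147,-0.147,-0.147,-0.147,-0.147,-0.147,-0.147,-0.148,0,0]
  claw: [-1,-1,-1,-1,-1,-1,-1,-1,-1,-1,-1,-1]

```text
time: 25.15
tool_pos: [0.6278, -0.2323, 0.1046]
tcp_rot: [2.454, -1.958, -0.01]
wrist_force: [0.9, -0.4, -1.7]
opening: 0.0067
gripper_force: 59.1
```

```bash
python3 -c "
from h import *
st()"
```

```text
t 25.15 tcp [ 0.6278 -0.2323  0.1046] yawY -167.2 tilt [-0.006  0.002 -1.   ] j [ -7.  32.  13.  -0. -72.  20.] F [ 0.9 -0.4 -1.7] M [ 0.05 -0.01  0.01] open 0.0067 g 59.1
```

>>> apply_moves:
  translation:
    - [0,0,-0.016]
    - [0,0,-0.012]
    - [0,0,0]
    - [0,0,0]
    - [0,0,0]
    - [0,0,0.03]
    - [0,0,0.05]
    - [0,0,0.05]
    - [-0.04,-0.001,0.03]
    - [-0.049,-0.001,0]
    - [-0.049,-0.001,0]
    - [-0.049,-0.002,0]
  spin: [0,0,0,0,0,0,0,0,0,0,0,0]
  claw: [-1,-1,-0.3,-0.3,-0.3,-0.3,-0.3,-0.3,0,0,0,0]

```text
time: 26.65
tool_pos: [0.4416, -0.2372, 0.2426]
tcp_rot: [-2.457, 1.956, -0.003]
wrist_force: [0.0, -0.2, 2.1]
opening: 0.0425
gripper_force: 0.0
```

```bash
python3 -c "
from h import *
st(); im=optics.capture('side'); crop('side',220,150,150,150,4,'t3.png',im)"
```

```text
t 26.65 tcp [ 0.4416 -0.2372  0.2426] yawY -167.0 tilt [ 0.002 -0.001 -1.   ] j [-10.   9.   0.   0. -82.  23.] F [ 0.  -0.2  2.1] M [-0.03 -0.02 -0.02] open 0.0425 g 0.0
```

View pics/t3.png

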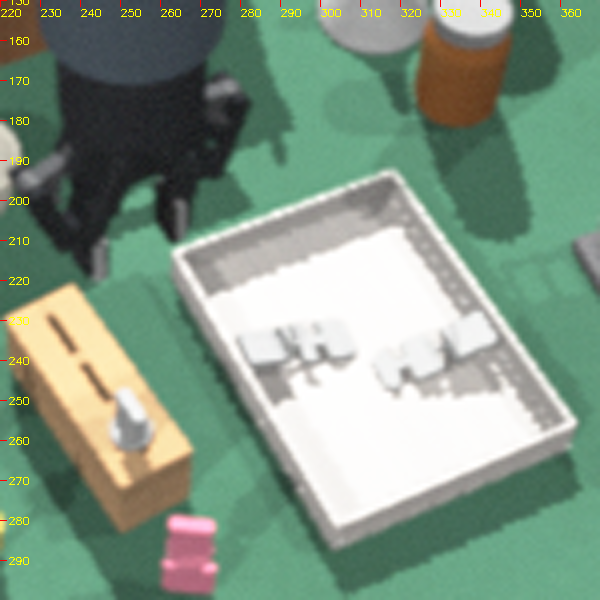

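Both wrong keys lie in the (shifted) tray at side px (294,235) and (329,238). The third key stands in the rack at (253,255). Grasp it.

>>> apply_moves:
  translation:
    - [0.001,-0.001,-0.05]
    - [0,0,-0.05]
    - [0,0,-0.04]
    - [0,0,-0.025]
    - [0,0,-0.0095]
    - [0,0,0]
    - [0,0,0]
    - [0,0,0]
    - [0,0,0]
    - [0,0,0]
    - [0,0,0]
  spin: [0,0,0,0,0,0,0,0,0,0,0]
  claw: [0,0,0,0,0,0,-1,-1,-1,-1,-1]

```text
time: 28.08
tool_pos: [0.4432, -0.2388, 0.0684]
tcp_rot: [2.457, -1.955, -0.0]
wrist_force: [-5.2, -0.6, 5.8]
opening: 0.0068
gripper_force: 60.1
```

>>> apply_moves:
  translation:
    - [0,0,0.02]
    - [0,0,0.04]
    - [0,0,0.05]
    - [0,0,0.05]
    - [0,0,0.037]
    - [0,0,0]
    - [0,0,0]
  spin: [0,0,0,0,0,0,0]
  claw: [-1,-1,-1,-1,-1,-1,-1]

```text
time: 28.95
tool_pos: [0.4436, -0.2378, 0.2635]
tcp_rot: [-2.457, 1.957, 0.002]
wrist_force: [0.4, 0.1, -1.7]
opening: 0.0068
gripper_force: 59.1
```

Δ to (0.4825, 0.1705): (0.039, 0.408).

>>> apply_moves:
  translation:
    - [0.004,0.041,0]
    - [0.004,0.041,0]
    - [0.004,0.041,0]
    - [0.004,0.041,0]
    - [0.004,0.041,0]
    - [0.004,0.041,0]
    - [0.004,0.041,0]
    - [0.004,0.041,0]
    - [0.004,0.041,0]
    - [0.003,0.0395,0]
    - [0,0,0]
    - [0,0,0]
  spin: [0.147,0.147,0.147,0.147,0.147,0.147,0.147,0.147,0.147,0.148,0,0]
  claw: [-1,-1,-1,-1,-1,-1,-1,-1,-1,-1,-1,-1]

```text
time: 30.45
tool_pos: [0.4825, 0.1699, 0.263]
tcp_rot: [3.134, 0.197, -0.003]
wrist_force: [-0.4, -0.4, -1.1]
opening: 0.0064
gripper_force: 59.0
```

>>> apply_moves:
  translation:
    - [0,0,-0.01]
    - [0,0,-0.005]
    - [0,0,-0.005]
    - [0,0,-0.005]
    - [0,0,0]
    - [0,0,0]
  spin: [0,0,0,0,0,0]
  claw: [-1,-1,-1,-1,-1,-1]

```text
time: 31.2
tool_pos: [0.4832, 0.1703, 0.2394]
tcp_rot: [-3.135, -0.198, -0.001]
wrist_force: [-0.1, 0.1, -1.6]
opening: 0.0069
gripper_force: 59.0
```

>>> apply_moves:
  translation:
    - [0,0,-0.01]
    - [0,0,-0.012]
    - [0,0,-0.012]
    - [0,0,-0.008]
    - [0,0,-0.001]
    - [0,0,0]
    - [0,0,0]
    - [0,0,0]
    - [0,0,0]
    - [0,0,0]
  spin: [0,0,0,0,0,0,0.1,0.1,0.1,0]
  claw: [-1,-1,-1,-1,-1,-1,-1,-1,-1,-1]

```text
time: 32.45
tool_pos: [0.4831, 0.171, 0.1964]
tcp_rot: [-3.069, -0.663, -0.001]
wrist_force: [-2.2, 2.7, 2.0]
opening: 0.0066
gripper_force: 59.6
```

```bash
python3 -c "
from h import *
st()"
```

```text
t 32.45 tcp [0.4831 0.171  0.1964] yawY -65.6 tilt [ 0.001  0.001 -1.   ] j [ 37.  11.  -3.  -0. -75.  77.] F [-2.2  2.7  2. ] M [ 0.9   0.88 -0.01] open 0.0066 g 59.6
```

This key turns freely. Continue to the full turn (1.35 + 0.08 play).

>>> apply_moves:
  translation:
    - [0,0,0]
    - [0,0,0]
    - [0,0,0]
    - [0,0,0]
    - [0,0,0]
    - [0,0,0]
    - [0,0,0]
    - [0,0,0]
    - [0,0,0]
    - [0,0,0]
    - [0,0,0]
    - [0,0,0]
  spin: [0.11,0.11,0.11,0.11,0.11,0.11,0.11,0.11,0.11,0.1,0.04,0]
  claw: [-1,-1,-1,-1,-1,-1,-1,-1,-1,-1,-1,-1]

```text
time: 33.95
tool_pos: [0.4833, 0.1701, 0.1967]
tcp_rot: [2.24, 2.202, 0.001]
wrist_force: [-1.0, 1.8, 6.0]
opening: 0.0062
gripper_force: 63.0
```

```bash
python3 -c "
from h import *
st()"
```

```text
t 33.95 tcp [0.4833 0.1701 0.1967] yawY -1.0 tilt [ 0.001 -0.    -1.   ] j [ 37.  11.  -3.   0. -75. 142.] F [-1.   1.8  6. ] M [-0.14  0.92 -0.42] open 0.0062 g 63.0
```

>>> apply_moves:
  translation:
    - [0,0,0]
    - [0,0,0]
    - [0,0,0.02]
    - [0,0,0.03]
    - [0,0,0.03]
    - [0,0,0.02]
    - [0,-0.06,0]
    - [0,-0.06,0]
    - [0,-0.04,0]
    - [0,0,0]
  spin: [0,0,0,0,0,0,0,0,0,0]
  claw: [-0.5,-0.5,-0.5,-0.5,-0.5,-0.5,-0.5,-0.5,-0.5,-0.5]

```text
time: 35.2
tool_pos: [0.4829, 0.008, 0.2963]
tcp_rot: [2.242, 2.2, 0.0]
wrist_force: [0.6, 1.0, -0.5]
opening: 0.0213
gripper_force: 0.0
```

```bash
python3 -c "
from h import *
st(); tray()
im=optics.capture('top');a=crop('top',120,135,80,100,5,None,im)
im=optics.capture('side');b=crop('side',200,75,80,100,5,None,im)
cv2.imwrite('pics/p1.png',np.hstack([a,b]))"
```

```text
t 35.2 tcp [0.4829 0.008  0.2963] yawY -1.1 tilt [ 0. -0. -1.] j [ 20.   6.   5.   0. -89. 159.] F [ 0.6  1.  -0.5] M [ 0.08 -0.03  0.03] open 0.0213 g 0.0
tray px [308.5 177.5] [58.5 79.3] 84.8 world [ 0.623 -0.203  0.025]
```

View pics/p1.png

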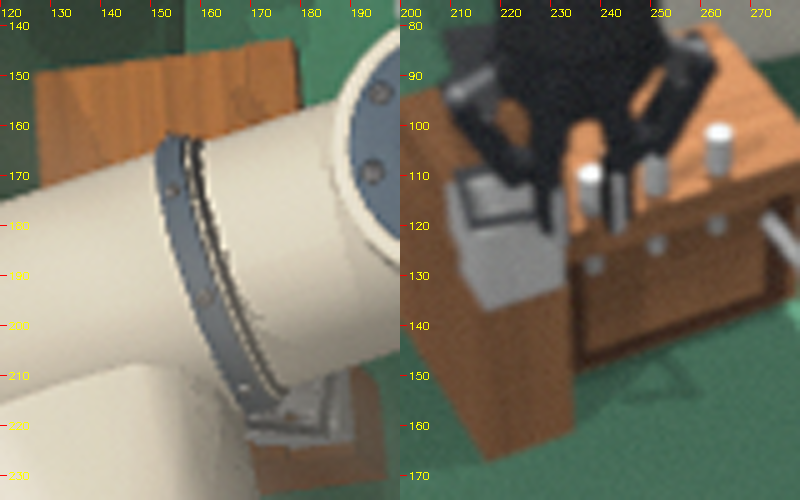

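```bash
python3 -c "
from h import *
s=lambda x,y:((x-400+.5)/5-.5+200,(y+.5)/5-.5+75)
for q in[(590,173),(718,133)]: print(onz('side',s(*q),.184))
"
```

```text
[0.5366532  0.17976609 0.184     ]
[0.61993504 0.19078754 0.184     ]
```

>>> apply_moves:
  translation:
    - [0.0055,0.017,0]
    - [0.0055,0.017,0]
    - [0.0055,0.017,0]
    - [0.0055,0.017,0]
    - [0.0055,0.017,0]
    - [0.0055,0.017,0]
    - [0.0055,0.017,0]
    - [0.0055,0.017,0]
    - [0.0055,0.017,0]
    - [0.006,0.0165,-0.02]
    - [0,0,-0.03]
    - [0,0,0]
  spin: [-0.143,-0.143,-0.143,-0.143,-0.143,-0.143,-0.143,-0.143,-0.143,-0.139,0,0]
  claw: [-0.2,-0.2,-0.2,-0.2,-0.2,-0.2,-0.2,-0.2,-0.2,-0.2,-0.2,-0.2]

```text
time: 36.85
tool_pos: [0.537, 0.1806, 0.2436]
tcp_rot: [3.133, 0.207, -0.008]
wrist_force: [-0.6, 0.0, 0.5]
opening: 0.0341
gripper_force: 0.0
```

```bash
python3 -c "
from h import *
st()"
```

```text
t 36.85 tcp [0.537  0.1806 0.2436] yawY -82.4 tilt [-0.005 -0.003 -1.   ] j [ 34.  17.  11.  -0. -84.  63.] F [-0.6  0.   0.5] M [-0.02  0.01 -0.  ] open 0.0341 g 0.0
```

>>> apply_moves:
  translation:
    - [0.001,-0.002,-0.03]
    - [0,0,-0.03]
    - [0,0,-0.02]
    - [0,0,-0.003]
    - [0,0,0]
    - [0,0,0]
    - [0,0,0]
    - [0,0,0]
    - [0,0,0]
  spin: [0,0,0,0,0,0,0,0,0]
  claw: [-0.2,-0.2,-0.2,-0.2,-0.2,-1,-1,-1,-1]

```text
time: 37.98
tool_pos: [0.5403, 0.1782, 0.1648]
tcp_rot: [-3.134, -0.205, -0.004]
wrist_force: [-0.4, 1.7, 6.3]
opening: 0.0135
gripper_force: 58.6
```

>>> apply_moves:
  translation:
    - [0,0,0.01]
    - [0,0,0.02]
    - [0,0,0.04]
    - [0,0,0.04]
    - [0,0,0]
  spin: [0,0,0,0,0]
  claw: [-1,-1,-1,-1,-1]

```text
time: 38.6
tool_pos: [0.5409, 0.1781, 0.2772]
tcp_rot: [-3.133, -0.204, -0.01]
wrist_force: [1.4, -0.0, -1.5]
opening: 0.0136
gripper_force: 58.7
```

```bash
python3 -c "
from h import *
st();tray()"
```

```text
t 38.6 tcp [0.5409 0.1781 0.2772] yawY -82.5 tilt [ 0.006  0.003 -1.   ] j [ 34.  16.  15.   0. -88.  63.] F [ 1.4 -0.  -1.5] M [ 0.01 -0.01  0.01] open 0.0136 g 58.7
tray px [308.5 177.8] [59.3 79.2] 84.6 world [ 0.622 -0.203  0.025]
```

>>> apply_moves:
  translation:
    - [0.007,-0.043,0]
    - [0.007,-0.043,0]
    - [0.007,-0.043,0]
    - [0.007,-0.043,0]
    - [0.007,-0.043,0]
    - [0.007,-0.043,0]
    - [0.007,-0.043,0]
    - [0.007,-0.043,0]
    - [0.007,-0.043,-0.03]
    - [0.007,-0.046,-0.05]
    - [0,0,-0.05]
    - [0,0,-0.04]
  spin: [0,0,0,0,0,0,0,0,0,0,0,0]
  claw: [-1,-1,-1,-1,-1,-1,-1,-1,-1,-1,-1,-1]

```text
time: 40.15
tool_pos: [0.6069, -0.2515, 0.1032]
tcp_rot: [-3.133, -0.202, 0.008]
wrist_force: [0.9, 0.7, -1.7]
opening: 0.0139
gripper_force: 58.9
```

```bash
python3 -c "
from h import *
st()"
```

```text
t 40.15 tcp [ 0.6069 -0.2515  0.1032] yawY -82.6 tilt [-0.005  0.002 -1.   ] j [ -9.  30.  11.  -0. -71. 106.] F [ 0.9  0.7 -1.7] M [ 0.02 -0.15  0.02] open 0.0139 g 58.9
```

>>> apply_moves:
  translation:
    - [0,0,-0.018]
    - [0,0,-0.014]
    - [0,0,0]
    - [0,0,0]
    - [0,0,0]
    - [0,0,0.04]
    - [0,0,0.06]
    - [0,0,0.06]
    - [0,0,0.03]
    - [0,0,0]
  spin: [0,0,0,0,0,0,0,0,0,0]
  claw: [-1,-1,-0.2,-0.2,-0.2,-0.2,-0.2,-0.2,-0.2,-0.2]

```text
time: 41.4
tool_pos: [0.6101, -0.2518, 0.2698]
tcp_rot: [3.132, 0.204, 0.012]
wrist_force: [0.2, -0.1, -0.8]
opening: 0.0342
gripper_force: 0.0
```

>>> apply_moves:
  translation:
    - [-0.0027,0.043,0]
    - [-0.0027,0.043,0]
    - [-0.0027,0.043,0]
    - [-0.0027,0.043,0]
    - [-0.0027,0.043,0]
    - [-0.0027,0.043,0]
    - [-0.0027,0.043,0]
    - [-0.0027,0.043,0]
    - [-0.0027,0.043,0]
    - [-0.0027,0.047,0]
    - [0,0,0]
    - [0,0,0]
  spin: [0,0,0,0,0,0,0,0,0,0,0,0]
  claw: [-0.2,-0.2,-0.2,-0.2,-0.2,-0.2,-0.2,-0.2,-0.2,-0.2,-0.2,-0.2]

```text
time: 42.9
tool_pos: [0.5817, 0.1826, 0.2649]
tcp_rot: [3.134, 0.205, -0.001]
wrist_force: [-0.8, -0.1, -0.1]
opening: 0.0345
gripper_force: 0.0
```

```bash
python3 -c "
from h import *
st();tray()
im=optics.capture('side');a=crop('side',225,150,145,145,4,None,im);cv2.imwrite('pics/t4.png',a)"
```

```text
t 42.9 tcp [0.5817 0.1826 0.2649] yawY -82.5 tilt [-0.001 -0.001 -1.   ] j [ 32.  21.  20.   0. -89.  65.] F [-0.8 -0.1 -0.1] M [-0.04 -0.01  0.  ] open 0.0345 g 0.0
tray px [308.6 177.9] [59.4 79.3] 84.6 world [ 0.622 -0.203  0.025]
```

View pics/t4.png

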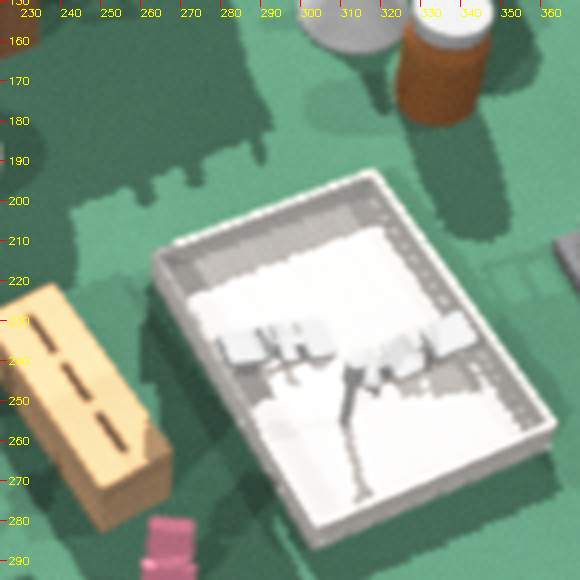

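Pin a lies in the tray (side px ≈(313,255), against the second key). Now pin b.

>>> apply_moves:
  translation:
    - [0,0,-0.04]
    - [0,0,-0.035]
    - [0,0,-0.02]
    - [0,0,-0.006]
    - [0,0,0]
    - [0,0,0]
    - [0,0,0]
    - [0,0,0]
    - [0,0,0]
  spin: [0,0,0,0,0,0,0,0,0]
  claw: [-0.2,-0.2,-0.2,-0.2,-0.2,-1,-1,-1,-1]

```text
time: 44.12
tool_pos: [0.5827, 0.1833, 0.1659]
tcp_rot: [-3.134, -0.205, -0.005]
wrist_force: [-0.3, 2.3, 6.7]
opening: 0.0136
gripper_force: 58.7
```

>>> apply_moves:
  translation:
    - [0,0,0.01]
    - [0,0,0.02]
    - [0,0,0.04]
    - [0,0,0.04]
    - [0,0,0]
  spin: [0,0,0,0,0]
  claw: [-1,-1,-1,-1,-1]

```text
time: 44.75
tool_pos: [0.5832, 0.1826, 0.2785]
tcp_rot: [-3.134, -0.204, -0.01]
wrist_force: [-0.8, 0.9, -1.3]
opening: 0.0134
gripper_force: 58.8
```

```bash
python3 -c "
from h import *
st();tray()"
```

```text
t 44.75 tcp [0.5832 0.1826 0.2785] yawY -82.6 tilt [ 0.006  0.002 -1.   ] j [ 32.  21.  22.   0. -91.  65.] F [-0.8  0.9 -1.3] M [ 0.03 -0.04 -0.02] open 0.0134 g 58.8
tray px [308.6 178.5] [60.6 79.3] 84.6 world [ 0.62  -0.203  0.025]
```

Tray unchanged. Drop pin b at ≈(0.585,-0.255).

>>> apply_moves:
  translation:
    - [0,-0.043,0]
    - [0,-0.043,0]
    - [0,-0.043,0]
    - [0,-0.043,0]
    - [0,-0.043,0]
    - [0,-0.043,0]
    - [0,-0.043,0]
    - [0,-0.043,0]
    - [0,-0.043,-0.03]
    - [0.002,-0.051,-0.05]
    - [0,0,-0.06]
    - [0,0,-0.05]
  spin: [0,0,0,0,0,0,0,0,0,0,0,0]
  claw: [-1,-1,-1,-1,-1,-1,-1,-1,-1,-1,-1,-1]

```text
time: 46.3
tool_pos: [0.5814, -0.2492, 0.0866]
tcp_rot: [-3.133, -0.202, 0.007]
wrist_force: [0.5, 0.4, -0.4]
opening: 0.0132
gripper_force: 58.9
```

>>> apply_moves:
  translation:
    - [0,0,-0.005]
    - [0,0,0]
    - [0,0,0]
    - [0,0,0]
    - [0,0,0]
    - [0,0,0.04]
    - [0,0,0.06]
    - [0,0,0.06]
    - [0,0,0.04]
    - [0,0,0]
  spin: [0,0,0,0,0,0,0,0,0,0]
  claw: [-1,-1,-0.2,-0.2,-0.2,-0.2,-0.2,-0.2,-0.2,-0.2]

```text
time: 47.55
tool_pos: [0.5849, -0.2496, 0.2905]
tcp_rot: [3.132, 0.204, 0.013]
wrist_force: [0.2, 0.2, 0.1]
opening: 0.0342
gripper_force: 0.0
```

>>> apply_moves:
  translation:
    - [0.004,0.044,0]
    - [0.004,0.044,0]
    - [0.004,0.044,0]
    - [0.004,0.044,0]
    - [0.004,0.044,0]
    - [0.004,0.044,0]
    - [0.004,0.044,0]
    - [0.004,0.044,0]
    - [0.004,0.044,0]
    - [0.0045,0.043,0]
    - [0,0,-0.02]
    - [0,0,0]
  spin: [0,0,0,0,0,0,0,0,0,0,0,0]
  claw: [-0.2,-0.2,-0.2,-0.2,-0.2,-0.2,-0.2,-0.2,-0.2,-0.2,-0.2,-0.2]

```text
time: 49.05
tool_pos: [0.623, 0.1903, 0.263]
tcp_rot: [3.133, 0.206, -0.008]
wrist_force: [-0.3, -1.4, -0.4]
opening: 0.034
gripper_force: 0.0
```

```bash
python3 -c "
from h import *
st()"
```

```text
t 49.05 tcp [0.623  0.1903 0.263 ] yawY -82.5 tilt [-0.005 -0.002 -1.   ] j [ 31.  27.  28.  -0. -92.  67.] F [-0.3 -1.4 -0.4] M [ 0.01  0.04 -0.02] open 0.034 g 0.0
```

>>> apply_moves:
  translation:
    - [0.001,-0.002,-0.04]
    - [0,0,-0.035]
    - [0,0,-0.018]
    - [0,0,-0.006]
    - [0,0,0]
    - [0,0,0]
    - [0,0,0]
    - [0,0,0]
    - [0,0,0]
  spin: [0,0,0,0,0,0,0,0,0]
  claw: [-0.2,-0.2,-0.2,-0.2,-0.2,-1,-1,-1,-1]

```text
time: 50.18
tool_pos: [0.6259, 0.1889, 0.1683]
tcp_rot: [-3.133, -0.205, -0.005]
wrist_force: [-0.3, 3.5, 6.1]
opening: 0.0132
gripper_force: 58.6
```

>>> apply_moves:
  translation:
    - [0,0,0.01]
    - [0,0,0.02]
    - [0,0,0.04]
    - [0,0,0.04]
    - [0,0,0]
  spin: [0,0,0,0,0]
  claw: [-1,-1,-1,-1,-1]

```text
time: 50.8
tool_pos: [0.6265, 0.1876, 0.281]
tcp_rot: [-3.134, -0.203, -0.01]
wrist_force: [0.4, -0.4, 0.0]
opening: 0.0134
gripper_force: 58.7
```

```bash
python3 -c "
from h import *
st();tray()"
```

```text
t 50.8 tcp [0.6265 0.1876 0.281 ] yawY -82.6 tilt [ 0.006  0.001 -1.   ] j [ 30.  27.  31.   0. -94.  67.] F [ 0.4 -0.4  0. ] M [-0.04 -0.05 -0.  ] open 0.0134 g 58.7
tray px [308.6 177.8] [59.3 79.3] 84.6 world [ 0.622 -0.203  0.025]
```

>>> apply_moves:
  translation:
    - [0,-0.046,0]
    - [0,-0.046,0]
    - [0,-0.046,0]
    - [0,-0.046,0]
    - [0,-0.046,0]
    - [0,-0.046,0]
    - [0.005,-0.046,-0.03]
    - [0,0,-0.05]
    - [0,0,-0.05]
    - [0,0,-0.04]
    - [0,0,-0.02]
    - [0,0,0]
  spin: [0,0,0,0,0,0,0,0,0,0,0,0]
  claw: [-1,-1,-1,-1,-1,-1,-1,-1,-1,-1,-1,-1]

```text
time: 52.35
tool_pos: [0.6277, -0.134, 0.0835]
tcp_rot: [-3.134, -0.204, 0.011]
wrist_force: [-0.2, 0.1, -0.2]
opening: 0.0133
gripper_force: 58.8
```

>>> apply_moves:
  translation:
    - [0,0,-0.01]
    - [0,0,0]
    - [0,0,0]
    - [0,0,0]
    - [0,0,0]
    - [0,0,0.04]
    - [0,0,0.06]
    - [0,0,0.06]
    - [0,0,0.04]
    - [-0.06,0,0]
    - [-0.06,0,0]
    - [0,0,0]
  spin: [0,0,0,0,0,0,0,0,0,0,0,0]
  claw: [-1,-1,-0.2,-0.2,-0.2,-0.2,-0.2,-0.2,-0.2,-0.2,-0.2,-0.2]

```text
time: 53.85
tool_pos: [0.5062, -0.1341, 0.2777]
tcp_rot: [-3.135, -0.204, -0.0]
wrist_force: [1.1, 1.1, 1.0]
opening: 0.0342
gripper_force: 0.0
```

```bash
python3 -c "
from h import *
st();tray()
im=optics.capture('top');a=crop('top',120,135,90,110,5,None,im); c=crop('top',260,135,70,90,5,None,im)
o=np.zeros((550,800,3),np.uint8);o[:,:450]=a;o[:450,450:800]=c
cv2.imwrite('pics/d1.png',o)"
```

```text
t 53.85 tcp [ 0.5062 -0.1341  0.2777] yawY -82.6 tilt [ 0.  0. -1.] j [  2.  11.   8.  -0. -87.  95.] F [1.1 1.1 1. ] M [ 0.01 -0.13  0.06] open 0.0342 g 0.0
tray px [287.5 189.5] [ 99. 125.] 90.0 world [ 0.584 -0.138  0.025]
```

View pics/d1.png

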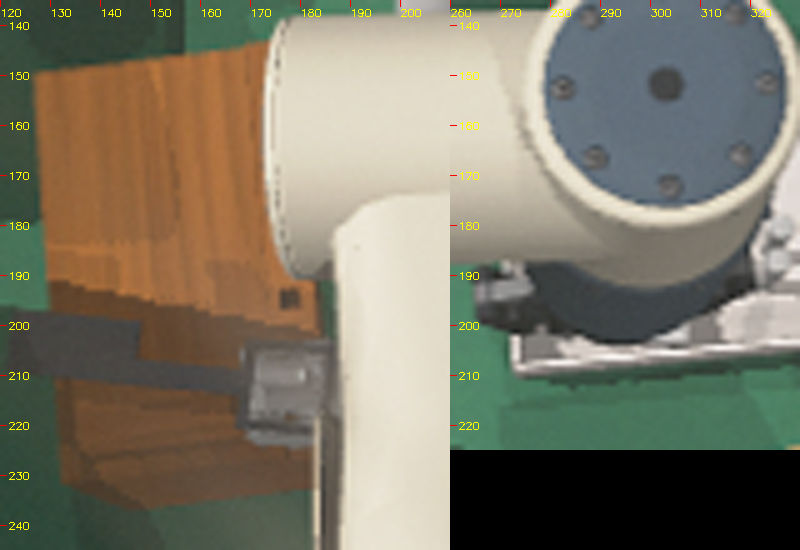

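Bar swung back over the top (top px ≈(150,205)), key in lock at (177,209), sleeve a empty. Now to the handle at ≈(0.668, 0.149).

>>> apply_moves:
  translation:
    - [0.0145,0.0255,0]
    - [0.0145,0.0255,0]
    - [0.0145,0.0255,0]
    - [0.0145,0.0255,0]
    - [0.0145,0.0255,0]
    - [0.0145,0.0255,0]
    - [0.0145,0.0255,0]
    - [0.0145,0.0255,0]
    - [0.0145,0.0255,0]
    - [0.0145,0.0255,0]
    - [0.0165,0.028,0]
    - [0,0,-0.03]
  spin: [-0.143,-0.143,-0.143,-0.143,-0.143,-0.143,-0.143,-0.143,-0.143,-0.143,-0.143,0]
  claw: [0,0,0,0,0,0,0,0,0,0,0,0]

```text
time: 55.45
tool_pos: [0.6747, 0.152, 0.2464]
tcp_rot: [-2.357, 2.072, -0.003]
wrist_force: [-0.8, 0.6, -0.9]
opening: 0.0429
gripper_force: 0.0
```

```bash
python3 -c "
from h import *
st()"
```

```text
t 55.45 tcp [0.6747 0.152  0.2464] yawY -172.6 tilt [ 0.004  0.001 -1.   ] j [ 26.  32.  34.   0. -92. -18.] F [-0.8  0.6 -0.9] M [-0.02  0.02  0.04] open 0.0429 g 0.0
```

>>> apply_moves:
  translation:
    - [-0.006,-0.002,-0.02]
    - [0,0,-0.04]
    - [0,0,-0.03]
    - [0,0,-0.02]
    - [0,0,-0.016]
    - [0,0,0]
    - [0,0,0]
    - [0,0,0]
    - [0,0,0]
    - [0,0,0]
  spin: [0,0,0,0,0,0,0,0,0,0]
  claw: [0,0,0,0,0,0,-1,-1,-1,-1]

```text
time: 56.7
tool_pos: [0.6667, 0.1473, 0.1221]
tcp_rot: [-2.357, 2.073, -0.003]
wrist_force: [1.9, -0.2, 4.9]
opening: 0.0103
gripper_force: 58.7
```

```bash
python3 -c "
from h import *
st()
P=status.get_state()['tool_pos'][:2]; H=np.array([.5132,.1849]); r=P-H
print(np.linalg.norm(r), [((np.array([[np.cos(t),np.sin(t)],[-np.sin(t),np.cos(t)]])@r)-r).round(4).tolist() for t in np.arange(0,1.31,.12)])"
```

```text
t 56.7 tcp [0.6667 0.1473 0.1221] yawY -172.7 tilt [ 0.003  0.001 -1.   ] j [ 26.  32.  17.   0. -75. -18.] F [ 1.9 -0.2  4.9] M [ 0.09 -0.46 -0.06] open 0.0103 g 58.7
0.15800347492451733 [[0.0, 0.0], [-0.0056, -0.0181], [-0.0133, -0.0354], [-0.0231, -0.0516], [-0.0347, -0.0666], [-0.0481, -0.0801], [-0.0629, -0.0918], [-0.0791, -0.1017], [-0.0963, -0.1097], [-0.1143, -0.1154], [-0.1329, -0.119]]
```

>>> apply_moves:
  translation:
    - [-0.0025,-0.009,0]
    - [-0.003,-0.009,0]
    - [-0.0035,-0.0088,0]
    - [-0.0042,-0.0085,0]
    - [-0.0046,-0.0082,0]
    - [-0.0052,-0.008,0]
  spin: [-0.06,-0.06,-0.06,-0.06,-0.06,-0.06]
  claw: [-1,-1,-1,-1,-1,-1]

```text
time: 57.45
tool_pos: [0.6424, 0.096, 0.122]
tcp_rot: [-1.947, 2.464, 0.0]
wrist_force: [-2.5, 2.2, 7.2]
opening: 0.0093
gripper_force: 59.1
```

Forces are small. Continue the arc to about 1.2 rad.

>>> apply_moves:
  translation:
    - [-0.0116,-0.015,0]
    - [-0.0134,-0.0135,0]
    - [-0.0148,-0.0117,0]
    - [-0.0162,-0.0099,0]
    - [-0.0172,-0.008,0]
    - [-0.018,-0.0057,0]
    - [-0.0186,-0.0036,0]
    - [0,0,0]
  spin: [-0.12,-0.12,-0.12,-0.12,-0.12,-0.12,-0.12,0]
  claw: [-1,-1,-1,-1,-1,-1,-1,-1]

```text
time: 58.45
tool_pos: [0.5323, 0.0304, 0.122]
tcp_rot: [-0.774, 3.041, 0.006]
wrist_force: [-1.9, 7.9, 6.8]
opening: 0.0096
gripper_force: 59.1
```

```bash
python3 -c "
from h import *
st()"
```

```text
t 58.45 tcp [0.5323 0.0304 0.122 ] yawY 118.5 tilt [ 0.002  0.004 -1.   ] j [ 20.  16.  -8.  -0. -66. -81.] F [-1.9  7.9  6.8] M [2.87 0.78 0.22] open 0.0096 g 59.1
```

>>> apply_moves:
  translation:
    - [0,0,0]
    - [0,0,0]
    - [0,0,0]
    - [0,0,0.03]
    - [0,0,0.05]
    - [0,0,0.05]
    - [0,0,0.03]
    - [-0.03,-0.05,0]
    - [-0.03,-0.05,0]
    - [-0.03,-0.05,0]
    - [-0.03,-0.05,0]
    - [0,-0.05,0]
  spin: [0,0,0,0,0,0,0,0,0,0,0,0]
  claw: [-0.1,-0.1,-0.1,-0.1,-0.1,-0.1,-0.1,-0.1,-0.1,-0.1,-0.1,-0.1]

```text
time: 59.95
tool_pos: [0.4111, -0.2234, 0.2816]
tcp_rot: [-0.775, 3.043, -0.001]
wrist_force: [0.7, 0.1, 1.0]
opening: 0.0385
gripper_force: 0.0
```

>>> apply_moves:
  translation:
    - [-0.02,-0.05,0]
    - [-0.02,-0.05,0]
    - [-0.02,-0.05,0]
    - [-0.02,-0.04,0]
    - [0,0,0]
  spin: [0,0,0,0,0]
  claw: [-0.1,-0.1,-0.1,-0.1,-0.1]

```text
time: 60.58
tool_pos: [0.3311, -0.414, 0.2797]
tcp_rot: [0.768, -3.045, -0.002]
wrist_force: [0.1, -0.2, 0.4]
opening: 0.0384
gripper_force: 0.0
```

```bash
python3 -c "
from h import *
st()
cv2.imwrite('pics/f1.png',cv2.resize(optics.capture('top')[60:360,100:500],(800,600),interpolation=cv2.INTER_CUBIC))
cv2.imwrite('pics/f2.png',cv2.resize(optics.capture('side')[60:330,170:400],(680,600),interpolation=cv2.INTER_CUBIC))"
```

```text
t 60.58 tcp [ 0.3311 -0.414   0.2797] yawY 118.3 tilt [-0.002  0.001 -1.   ] j [-34.  12.  10.   0. -88. -27.] F [ 0.1 -0.2  0.4] M [ 0.03 -0.05  0.05] open 0.0384 g 0.0
```

View pics/f1.png

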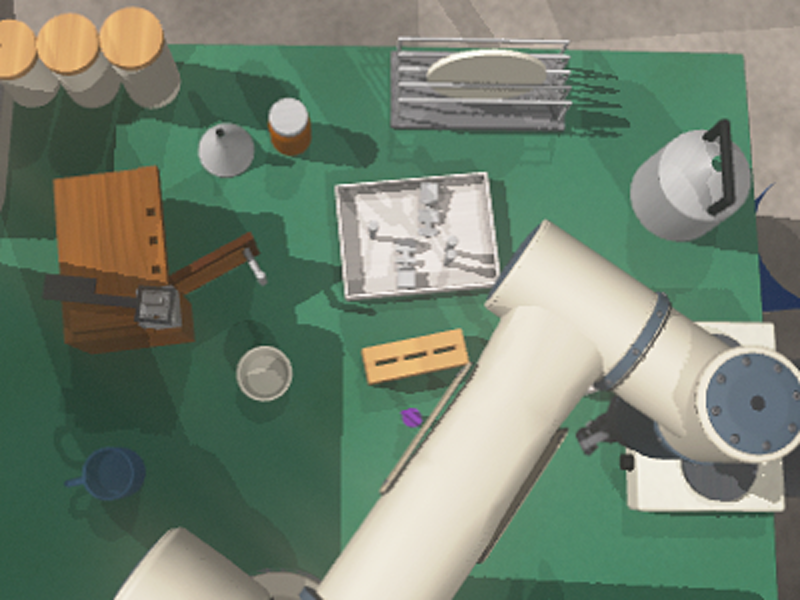

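View pics/f2.png

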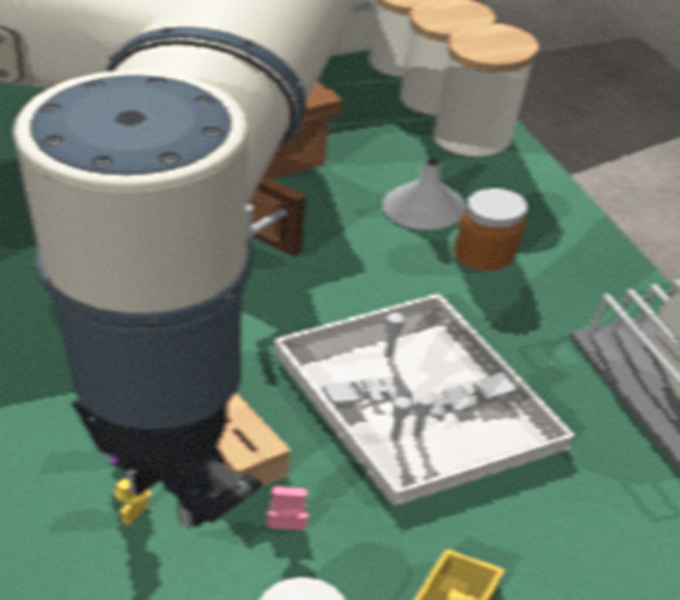

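The pictures show the door open about 68° and the key in the lock (top (157,303)). All three sleeves are empty, and two keys and three pins are in the tray. The bystanders stand where they were and the robot is clear, so I hand in.

```bash
python3 -c "
from station import robot
print(robot.hand_in())"
```

```text
the job is handed in; nothing more can be done
None
```

I handed the job in at about 61 s. The third key turned the lock fully and stays in it, the door is open about 68°, and all three pins and the two wrong keys are in the tray; one or more pins may be standing upright there. No verdict came back.

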